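Unload the tube shaker and lock up its loose platform nut

ROBOT

A 6-joint arm with a two-finger parallel gripper is mounted at the origin on a cart in front of the work surface, level with it; the furniture and walls round the work are solid. World frame = base frame: x ahead of the robot, y to its left, z up, the work surface at z = 0. Lengths are in m, angles in rad, forces in N, time in s.
With the tool pointing down it reaches from about 0.375 to 0.825 m from the base axis. Payload 5.5 kg.
Tool frame: the origin (TCP) lies midway between the tips of the shut fingers; the grasp point (between the pads) lies 19 mm behind it (robot.tcp_to_grasp is the distance from the TCP to the grasp point, in m); x points along the fingers, y is the direction in which the jaws open and shut, and the axes are right-handed (so a half turn about x gives the same grasp; the last joint's range is limited). The gripper opens to 85 mm and grips with 20 to 120 N. Pads are 22 mm wide; open, the fingers measure 114 mm over their backs; the gripper's body (76 mm by 85 mm) begins 54 mm behind the grasp point. The pads swing forward as they close: fully open they stand 13 mm farther back than shut.
Start: joints at [1.338, 0.314, -0.047, 1.21, 0, 1.571], TCP at [0.138, 0.584, 0.231] pointing down, gripper open.
Joint ranges: [-2.67, 2.67], [-0.69, 1.73], [-1.03, 1.25], [-2.08, 2.16], [-1.42, 1.45], [-3.14, 3.14]. Speed limits (rad/s): [2.39, 2.39, 3.01, 3.14, 3.14, 3.14].

INTERFACE

Orientations are given as a 3x3 rotation matrix whose columns are the frame's x, y, z axes.
In Python, from bench import robot, eyes gives the robot as it stands. The module is installed in compiled form; this text tells all that it offers.
- The arm moves only by the shell command python3 -m creep 'ROWS' [OPENING] [FORCE]. ROWS is JSON, a list that holds one entry, the list of rows, each a list of 6 numbers: the shift along the tool's x, y, z in m, then the turn, a rotation vector about the tool's x, y, z in rad. A call has 1 to 12 rows; each row shifts and turns the commanded pose from where the row before left it, along the tool's axes as they then stand; what a row does not reach is not made up. A row lasts 1/12 s, in which the tool goes at most 41.7 mm and 7.16 degrees, less where a joint would pass 70% of its speed; a pose out of reach is approached as far as the arm can. A call is refused whole if a number of a shift passes 0.0417 or a number of a turn 0.125, either way. A call with a gripper value outside its range is refused whole. OPENING is the finger opening in m, from 0 to 0.0854, set as the call begins (- or left out, the last holds). The fingers move at their own pace and stop on an object; FORCE is the grip in N (left out, the last holds). Time passes only in rows, so rows that do not move let the fingers close. It gives the time, the measured TCP pose, the force and the opening at its end, in the units of the state.
- robot.observe(): the state, without advancing time (a new reading comes with each control period).
- eyes.read_camera(name): name is "side" or "top"; returns a dict with "frame" (480x640x3 uint8, red, green, blue), "intrinsics" (3x3 intrinsics, pixels), "k1" (the pictures are not rectified: a ray, as slopes to the right and down, at radius r is drawn at 1 + k1 r^2 times it, then the intrinsics apply), "R" (3x3) and "t" (3): a world point X has camera coordinates R X + t. Camera axes: x right, y down, z forward; pixel columns grow to the right and rows downward; lengths in m; the calibration is good to about 2 mm. A picture is of the moment at which its call begins. There is no depth.
- robot.job_done(): hands the job in, once; it reports no verdict.
The state is a dict: "clock": time; "joint_positions": joint angles; "joint_velocities": joint speeds; "effort": joint torques, N m; "ee_pos": TCP position; "orientation": TCP orientation; "ft_force": force on the tool from outside, world axes, zero at the start; "moment": the same for the moment, N m; "finger_gap": finger opening in m.
Only numpy, scipy, OpenCV 4.12 (cv2) and the standard library are available. Lean on these libraries where they do the work, as an engineer would, in place of code of your own. Each camera call takes 0.05 s, during which the arm holds its last target.

TASK

The platform of the tube shaker is working loose. Lift the retaining bar out of its two brackets, move every tube lying in the shaker's cradles into the grey tote, and tighten the castle nut (clockwise) just as far as the next slot that lines up with the cross hole in the spindle, so that I can put a split pin through. Then lay the bar back in both brackets, handle up, and leave the other things on the desk alone.

Things in the scene. Friction and masses are not known exactly. Their poses are not given: they have to be found in the camera images.
- shaker: Tube shaker, fixed: white housing, aluminium deck 124 (x) x 370 (y) mm, deck top 62 mm above the desk. Origin on the desk under its centre; x to its back, y to its left, z up. Grey cradles left and right of the nut: toothed ribs 8 mm thick at x = -24 and +24 mm (40 mm free between), 27 mm high; tube places at y = +-60, +-98, +-136 mm, not all filled. Bar brackets at y = +-173 mm.
- shaker_bar_seat (a point): Fixed: where the middle of the bar's underside is when it lies in its brackets (94 mm above the desk, over tubes and spindle; axes as shaker, bar along y). Each steel bracket is a U open upwards, 27 mm wide in x for the 20 mm bar, 12 mm deep, with lips above it flaring to 44 mm, top 52 mm above the deck; 10 mm thick in y, no end stops.
- shaker_nut_axis (a point): Fixed: point on the spindle's axis, 18 mm above the deck, half-way up the castle nut; axes as shaker. Nut: steel, hexagonal, 32 mm across flats, 19 mm high (8 to 27 mm above the deck, on a 42 mm washer), a 6 mm slot in the middle of each flat's top edge. Spindle 18 mm thick, ends 3 mm above the nut; its cross hole and the white line across its end run along shaker x. Ribs begin 42 mm left and right.
- castle_nut (a joint): Turn of the nut, rad, growing clockwise seen from above (tightening). At 0, 1.047, 2.094 a pair of slots lines up with the cross hole (two flats then face along shaker x). It starts between 0.15 and 0.80, so the next slot is at 1.047. It turns against about 0.2 N m of friction and stays where it is left.
- bar_handle (a point): Centre of the retaining bar's black handle grip, 12 (x) x 82 (y) x 12 mm, on two posts at its ends. Loose flat aluminium bar, 20 (x) x 368 (y) x 8 mm, 0.2 kg; this point is 52 mm above the bar's underside, with 38 mm free between bar and grip. Axes: x across, y along the bar, z up. It stands by itself on a flat surface, handle up; both ends are alike.
- bar_bottom (a point): Middle of the underside of the retaining bar; axes as bar_handle.
- sample_1_mid (a point): Centre of a capped sample tube, 96 mm long, barrel 13 mm thick, cap 18 mm thick and 20 mm long; z points along the tube to its cap. It starts lying along the shaker's x axis in one of the cradle places, cap to the front, its centre 24 mm above the deck and half-way between the ribs; or it is absent.
- sample_2_mid (a point): Centre of a capped sample tube, 96 mm long, barrel 13 mm thick, cap 18 mm thick and 20 mm long; z points along the tube to its cap. It starts lying along the shaker's x axis in one of the cradle places, cap to the front, its centre 24 mm above the deck and half-way between the ribs; or it is absent.
- sample_3_mid (a point): Centre of a capped sample tube, 96 mm long, barrel 13 mm thick, cap 18 mm thick and 20 mm long; z points along the tube to its cap. It starts lying along the shaker's x axis in one of the cradle places, cap to the front, its centre 24 mm above the deck and half-way between the ribs; or it is absent.
- sample_4_mid (a point): Centre of a capped sample tube, 96 mm long, barrel 13 mm thick, cap 18 mm thick and 20 mm long; z points along the tube to its cap. It starts lying along the shaker's x axis in one of the cradle places, cap to the front, its centre 24 mm above the deck and half-way between the ribs; or it is absent.
- sample_5_mid (a point): Centre of a capped sample tube, 96 mm long, barrel 13 mm thick, cap 18 mm thick and 20 mm long; z points along the tube to its cap. It starts lying along the shaker's x axis in one of the cradle places, cap to the front, its centre 24 mm above the deck and half-way between the ribs; or it is absent.
- sample_6_mid (a point): Centre of a capped sample tube, 96 mm long, barrel 13 mm thick, cap 18 mm thick and 20 mm long; z points along the tube to its cap. It starts lying along the shaker's x axis in one of the cradle places, cap to the front, its centre 24 mm above the deck and half-way between the ribs; or it is absent.
- tote: Loose grey open tray, 150 (x) x 200 (y) x 36 mm, walls and floor 4 mm thick, 0.6 kg, standing on the desk. Origin at the middle of its underside, z up.
- jar_a_mid (a point): Specimen jar, 61 mm wide at the lid, 72 mm high, loose, to be left alone; point half-way up.
- jar_b_mid (a point): Specimen jar, 61 mm wide at the lid, 72 mm high, loose, to be left alone; point half-way up.
- stapler_a_mid (a point): Stapler, 127 x 36 x 40 mm, loose, to be left alone; point half-way up.

How it is judged:
On the way, in this order (a step that is already met when the one before it is completed fails the run):
1. the retaining bar is lifted out of both brackets and clear of the shaker's seat (distance between bar_bottom and shaker_bar_seat above 0.06 m), for 0.2 s.
2. every tube is in the tote and the castle nut is turned on to the next slot that lines up with the cross hole (x of sample_1_mid in the frame of tote between -0.073 and 0.073 m and y of sample_1_mid in the frame of tote between -0.098 and 0.098 m and z of sample_1_mid in the frame of tote between 0 and 0.036 m and x of sample_2_mid in the frame of tote between -0.073 and 0.073 m and y of sample_2_mid in the frame of tote between -0.098 and 0.098 m and z of sample_2_mid in the frame of tote between 0 and 0.036 m and x of sample_3_mid in the frame of tote between -0.073 and 0.073 m and y of sample_3_mid in the frame of tote between -0.098 and 0.098 m and z of sample_3_mid in the frame of tote between 0 and 0.036 m and x of sample_4_mid in the frame of tote between -0.073 and 0.073 m and y of sample_4_mid in the frame of tote between -0.098 and 0.098 m and z of sample_4_mid in the frame of tote between 0 and 0.036 m and x of sample_5_mid in the frame of tote between -0.073 and 0.073 m and y of sample_5_mid in the frame of tote between -0.098 and 0.098 m and z of sample_5_mid in the frame of tote between 0 and 0.036 m and x of sample_6_mid in the frame of tote between -0.073 and 0.073 m and y of sample_6_mid in the frame of tote between -0.098 and 0.098 m and z of sample_6_mid in the frame of tote between 0 and 0.036 m and value of joint castle_nut between 0.977 and 1.117 rad), for 0.2 s.
At the end, for the whole second after the job is handed in: Every tube from the shaker lies in the tote, centre within the walls and below the rim, tote flat on the desk; nut within 0.07 rad of the next slot (1.047); bar at rest in both brackets, handle up, within 14 mm of its seat, 3 mm in height and 0.06 rad in direction (all of step 2 and velocity of joint castle_nut below 0.05 rad/s and horizontal distance between bar_bottom and shaker_bar_seat below 0.014 m and z of bar_bottom in the frame of shaker_bar_seat between -0.003 and 0.003 m and angle between the y axis of bar_bottom and the y axis of shaker_bar_seat, either way round below 0.06 rad and angle between each of bar_bottom, tote's own z axis and vertical below 0.1 rad and linear speed of each of bar, tote below 0.02 m/s and height (world z) of tote below 0.01 m); the robot touches nothing.
It fails at once if the nut is loosened back past the slot before, or tightened more than 0.25 rad past the next slot (value of joint castle_nut below -0.05 rad or value of joint castle_nut above 1.3 rad).
It fails at once if a jar or the stapler is pushed more than 4 cm aside or a jar is knocked over (distance of any of jar_a_mid, jar_b_mid, stapler_a_mid from where it was at the start of the episode above 0.04 m or angle between any of jar_a_mid, jar_b_mid's own z axis and vertical above 0.6 rad).
Of sample_1, sample_2, sample_3, sample_4, sample_5, sample_6 only 4 to 6 are there at a start; the rules pass over those that are not, and their reading is None.
At some moment in a run one of tote may be knocked a few centimetres aside while the robot is not near it.
Once in a run the grip may slacken for a moment while it holds something.
It also fails if it takes over 210 s, if anything falls off the work surface, if the arm or the gripper's body presses on something with over 40 N, if the wrist force passes 120 N, or if a joint passes its speed limit or range.

## Working session

There is one attempt and no reset: what is moved stays moved. The work goes in short steps, Python scripts to look and compute and a shell command to move; the robot and the scene stay as the last step left them, time stands still between calls to the robot, and variables do not carry over. Pictures are saved under pics/ and viewed, and the job is handed in when it is done.

```bash
mkdir -p pics; ls; cat > h.py <<'E'
import numpy as np, cv2
from bench import robot, eyes
def shot(name,fn=None):
    c=eyes.read_camera(name)
    if fn: cv2.imwrite('pics/'+fn,c['frame'][:,:,::-1])
    return c
def ray(c,u,v):
    K=np.array(c['intrinsics']);k=c['k1']
    d=np.array([(u-K[0,2])/K[0,0],(v-K[1,2])/K[1,1]]);s=d.copy()
    for _ in range(30): s=d/(1+k*(s@s))
    R=np.array(c['R']);t=np.array(c['t'])
    return -R.T@t, R.T@np.array([s[0],s[1],1.])
def onz(c,u,v,z):
    o,d=ray(c,u,v); return o+d*(z-o[2])/d[2]
def proj(c,X):
    p=np.array(c['R'])@np.array(X)+np.array(c['t']);s=p[:2]/p[2];s=s*(1+c['k1']*(s@s))
    K=np.array(c['intrinsics']);return np.array([K[0,0]*s[0]+K[0,2],K[1,1]*s[1]+K[1,2]])
def st():
    s=robot.observe();np.set_printoptions(precision=4,suppress=True)
    print('t',s['clock'],'p',np.array(s['ee_pos']),'F',np.array(s['ft_force']),'gap',s['finger_gap']);print(np.array(s['orientation']));print('q',np.array(s['joint_positions']))
    return s
E
python3 - <<'E'
from h import *
st()
for n in('top','side'):
    c=shot(n,n+'0.png');print(n,c['intrinsics'],c['k1'],c['R'],c['t'])
E
```

```text
pics
t 0.0 p [0.1383 0.5832 0.2304] F [0.1135 0.5888 0.5438] gap 0.08545096804906638
[[-0.0004  0.2307  0.973 ]
 [-0.0017  0.973  -0.2307]
 [-1.     -0.0017  0.    ]]
q [ 1.338   0.3142 -0.0481  1.2102 -0.      1.5708]
top [[505.9227   0.     325.9261]
 [  0.     505.9227 238.7563]
 [  0.       0.       1.    ]] -0.08393042695599034 [[ 0.0043 -0.9999 -0.0113]
 [-0.9977 -0.0035 -0.0681]
 [ 0.068   0.0115 -0.9976]] [-0.1157  0.6022  1.5925]
side [[583.4522   0.     326.9922]
 [  0.     583.4522 244.7638]
 [  0.       0.       1.    ]] 0.028809227357271584 [[-0.9812 -0.1922 -0.0154]
 [-0.1027  0.5887 -0.8018]
 [ 0.1632 -0.7852 -0.5974]] [0.5697 0.2129 1.6047]
```

View pics/top0.png

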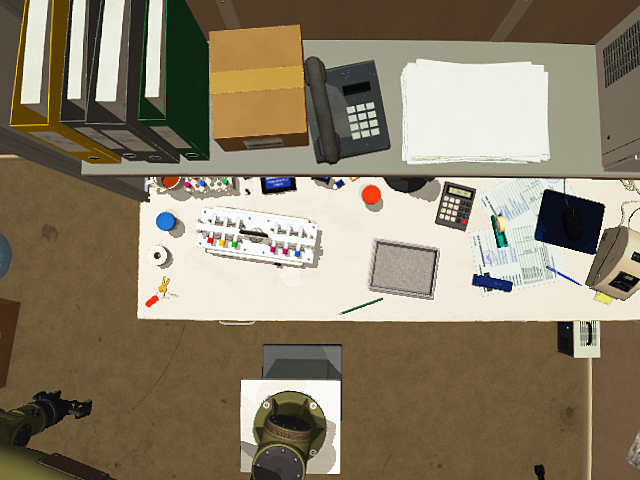

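View pics/side0.png

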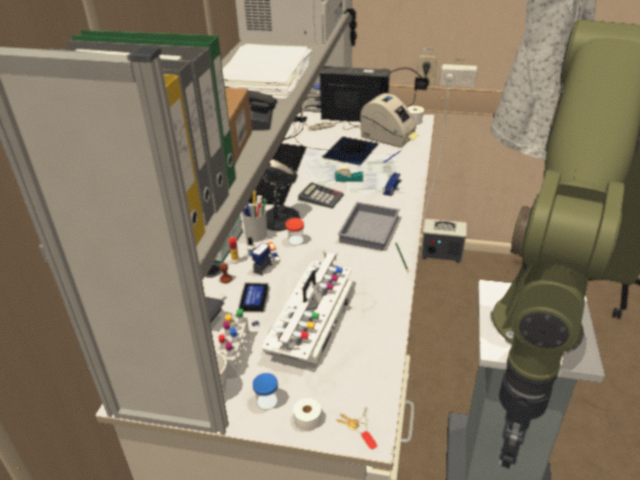

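Top view: the shaker is around px (258,238) with its bar, and the tote at (403,268). The blue jar is at (165,221), the red jar at (371,195) and the stapler at (492,283). Zooming in next.

```bash
python3 - <<'E'
import cv2
a=cv2.imread('pics/top0.png')[195:280,185:335];cv2.imwrite('pics/top0z.png',cv2.resize(a,(795,450),interpolation=cv2.INTER_CUBIC))
a=cv2.imread('pics/side0.png')[245:370,255:365];cv2.imwrite('pics/side0z.png',cv2.resize(a,(528,600),interpolation=cv2.INTER_CUBIC))
E
```

```text
(no output)
```

View pics/top0z.png

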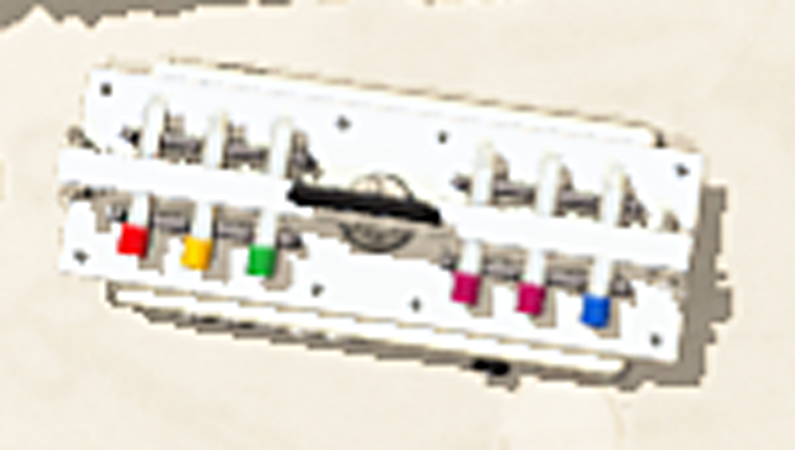

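View pics/side0z.png

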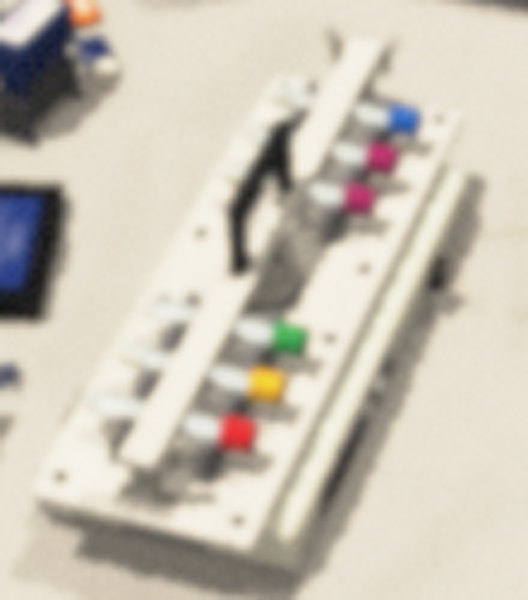

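Six tubes are in place: red, yellow and green on the left, and magenta, magenta and blue on the right. Next I'll measure the caps, handle, tote and obstacles.

```bash
cat > meas.py <<'E'
from h import *
def blobs(img,roi,lo,hi,minA=8,maxA=4000):
    u0,v0,u1,v1=roi;hsv=cv2.cvtColor(img[v0:v1,u0:u1],cv2.COLOR_RGB2HSV)
    m=cv2.inRange(hsv,np.array(lo),np.array(hi))
    n,l,s,ce=cv2.connectedComponentsWithStats(m)
    return [(ce[i][0]+u0,ce[i][1]+v0,s[i][4]) for i in range(1,n) if minA<=s[i][4]<=maxA]
def tri(A,B):
    M=np.zeros((3,3));b=np.zeros(3)
    for o,d in(A,B):
        d=d/np.linalg.norm(d);P=np.eye(3)-np.outer(d,d);M+=P;b+=P@o
    X=np.linalg.solve(M,b);return X
E
python3 - <<'E'
from meas import *
T=shot('top');S=shot('side')
ft,fs=T['frame'],S['frame']
for nm,lo,hi in(('red',(0,150,120),(6,255,255)),('yel',(15,150,120),(28,255,255)),('grn',(45,120,60),(75,255,255)),('mag',(155,120,80),(175,255,255)),('blu',(105,120,80),(120,255,255))):
    for u,v,a in blobs(ft,(190,200,330,275),lo,hi): print(nm,'top',u.round(1),v.round(1),a,onz(T,u,v,.086))
    for u,v,a in blobs(fs,(262,245,360,365),lo,hi): print(nm,'side',u.round(1),v.round(1),a,onz(S,u,v,.086))
for r,n in(((190,200,330,275),ft),((262,245,360,365),fs)):
    print('dark',blobs(n,r,(0,0,0),(180,255,70)))
E
```

```text
red top 207.8 240.0 8 [0.59297247 0.24964169 0.086     ]
red side 303.8 334.8 23 [0.5911735  0.24117591 0.086     ]
yel top 221.8 242.5 29 [0.5854883 0.2059497 0.086    ]
yel side 310.1 324.6 31 [0.58329258 0.20314554 0.086     ]
grn top 233.8 243.8 25 [0.58158418 0.16846032 0.086     ]
grn side 314.9 315.4 17 [0.5783712  0.16809168 0.086     ]
mag top 272.5 249.0 26 [0.56612101 0.04919141 0.086     ]
mag top 284.8 250.8 24 [0.56092255 0.01159179 0.086     ]
mag side 333.9 277.1 22 [0.55805049 0.00713333 0.086     ]
mag side 329.5 285.9 23 [0.56318771 0.0463214  0.086     ]
blu top 297.0 253.2 27 [ 0.55352322 -0.02606376  0.086     ]
blu side 338.4 269.6 15 [ 0.5515182  -0.02783423  0.086     ]
blu side 262.2 289.1 10 [0.74252112 0.09182195 0.086     ]
dark [(np.float64(253.29032258064515), np.float64(233.18279569892474), np.int32(93)), (np.float64(277.1875), np.float64(263.8125), np.int32(16))]
dark [(np.float64(265.37391304347824), np.float64(259.3565217391304), np.int32(115)), (np.float64(308.6533333333333), np.float64(283.4533333333333), np.int32(75)), (np.float64(263.8536585365854), np.float64(295.3536585365854), np.int32(82))]
```

```bash
python3 - <<'E'
import cv2
a=cv2.imread('pics/top0.png')[225:310,355:450];cv2.imwrite('pics/top0t.png',cv2.resize(a,(665,595),interpolation=cv2.INTER_CUBIC))
E
```

```text
(no output)
```

View pics/top0t.png

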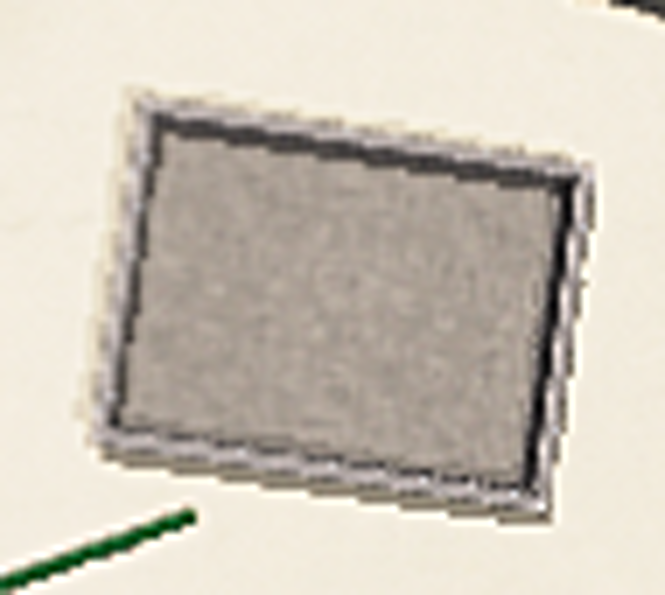

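```bash
python3 - <<'E'
from meas import *
np.set_printoptions(precision=4,suppress=True)
T=shot('top');S=shot('side')
ys=np.array([.136,.098,.06,-.06,-.098,-.136])
tp=[(207.8,240),(221.8,242.5),(233.8,243.8),(272.5,249),(284.8,250.8),(297,253.2)]
sp=[(303.8,334.8),(310.1,324.6),(314.9,315.4),(329.5,285.9),(333.9,277.1),(338.4,269.6)]
import itertools
def fit(P):
    A=np.c_[np.full(6,-.038),ys];B=P[:,:2];a=A.mean(0);b=B.mean(0)
    H=(A-a).T@(B-b);U,_,V=np.linalg.svd(H);R=V.T@U.T
    o=b-R@a;print('yaw',np.arctan2(R[1,0],R[0,0]),'o',o,'res',np.abs(B-(A@R.T+o)).max());return R,o
Pt=np.array([onz(T,*p,.089) for p in tp]);Ps=np.array([onz(S,*p,.089) for p in sp])
fit(Pt);fit(Ps);Pm=np.array([tri(ray(T,*a),ray(S,*b)) for a,b in zip(tp,sp)]);print(Pm)
fit((Pt+Ps)/2)
print('handle',onz(T,253.3,233.2,.15), 'tri',tri(ray(T,253.3,233.2),ray(S,308.6,280)))
print('paper',tri(ray(T,402,158),ray(S,285,97)))
# tote rim corners: crop coords /7
cs=[(140,100),(585,168),(545,518),(98,445)]
C=np.array([onz(T,355+a/7,225+b/7,.036) for a,b in cs]);print(C,C.mean(0));
for i in range(4):print(np.linalg.norm(C[i]-C[(i+1)%4]))
d=C[0]-C[1];print('tote yaw (y axis)',np.arctan2(-d[0],d[1])); d=C[0]-C[3];print(np.arctan2(d[1],d[0]))
for n,p in(('jarblue',(165.5,220.5)),('jarred',(371,195)),('lamp?',(405,185))):print(n,onz(T,*p,.072))
print('jarblue side',onz(S,266,383,.072),'red',onz(S,295,226,.072))
print('stapler',onz(T,492,283,.04))
E
```

```text
yaw -0.13581115254111054 o [0.6109 0.1041] res 0.004704978848500879
yaw -0.13820607259618772 o [0.6078 0.1044] res 0.0020579055193233886
[[ 0.591   0.2476  0.0926]
 [ 0.5841  0.2052  0.0879]
 [ 0.58    0.1683  0.0861]
 [ 0.5644  0.0487  0.0879]
 [ 0.559   0.0109  0.0891]
 [ 0.5524 -0.0262  0.0873]]
yaw -0.13700287323477955 o [0.6094 0.1043] res 0.002232429101840183
handle [0.6094 0.0989 0.15  ] tri [0.609  0.0996 0.1447]
paper [ 0.7556 -0.2936  0.4806]
[[ 0.6004 -0.2683  0.036 ]
 [ 0.5704 -0.4692  0.036 ]
 [ 0.4132 -0.4498  0.036 ]
 [ 0.4454 -0.2492  0.036 ]] [ 0.5074 -0.3591  0.036 ]
0.20311718079282237
0.15831072130608223
0.20317964786263312
0.15611230914874702
tote yaw (y axis) -0.14832276538340028
-0.12231594606991439
jarblue [0.6545 0.3885 0.072 ]
jarred [ 0.7356 -0.2532  0.072 ]
lamp? [ 0.7675 -0.3591  0.072 ]
jarblue side [0.6465 0.3946 0.072 ] red [ 0.7305 -0.2381  0.072 ]
stapler [ 0.4635 -0.6369  0.04  ]
```

```bash
cat > go.py <<'E'
# usage: go.py x y z yaw_of_tool_y : prints remaining shift in tool axes and turn about tool x
import sys;from h import *
from scipy.spatial.transform import Rotation as Ro
x,y,z,a=map(float,sys.argv[1:5]);s=robot.observe();R=np.array(s['orientation']);p=np.array(s['ee_pos'])
u,_,v=np.linalg.svd(R);R=u@v
ty=np.array([np.cos(a),np.sin(a),0]);tx=np.array([0,0,-1.]);T=np.c_[tx,ty,np.cross(tx,ty)]
np.set_printoptions(precision=4,suppress=True)
rv=Ro.from_matrix(R.T@T).as_rotvec()
print('t',round(s['clock'],2),'pos',p,'gap',round(s['finger_gap'],4),'F',np.array(s['ft_force']).round(1),'q',np.array(s['joint_positions']).round(2))
print('shift(cur tool)',R.T@(np.array([x,y,z])-p),'turn',rv,'| shift in turned frame',T.T@(np.array([x,y,z])-p))
E
python3 go.py .609 .099 .23 -0.137
python3 -m creep '[[[0,-0.0181,0.0285,0,0,0],[0,-0.0181,0.0285,0,0,0],[0,-0.0181,0.0285,0,0,0],[0,-0.0181,0.0285,0,0,0],[0,-0.0181,0.0285,0,0,0],[0,-0.0181,0.0285,0,0,0],[0,-0.0181,0.0285,0,0,0],[0,-0.0181,0.0285,0,0,0],[0,-0.0181,0.0285,0,0,0],[0,-0.0181,0.0285,0,0,0]]]' 0.06 40
python3 go.py .609 .099 .23 -0.137
```

```text
t 0.3 pos [0.1384 0.5836 0.231 ] gap 0.0852 F [-0.2  0.  -0.2] q [ 1.34  0.31 -0.05  1.21 -0.    1.57]
shift(cur tool) [ 0.0012 -0.363   0.5697] turn [1.475  0.0004 0.0005] | shift in turned frame [0.001  0.5324 0.4158]
clock: 1.13
ee_pos: [0.3749, 0.3406, 0.2315]
orientation: [[0.0, 0.231, 0.973], [0.0, 0.973, -0.231], [-1.0, 0.0, 0.0]]
ft_force: [0.8, -0.4, -0.0]
finger_gap: 0.06
t 1.13 pos [0.3749 0.3406 0.2315] gap 0.06 F [ 0.8 -0.4 -0. ] q [ 0.74  0.14 -0.27  1.16  0.    0.97]
shift(cur tool) [ 0.0015 -0.1811  0.2835] turn [ 1.4751 -0.0001 -0.0004] | shift in turned frame [0.0015 0.2649 0.2074]
```

```bash

python3 -m creep '[[[0,-0.0181,0.0285,0,0,0],[0,-0.0181,0.0285,0,0,0],[0,-0.0181,0.0285,0,0,0],[0,-0.0181,0.0285,0,0,0],[0,-0.0181,0.0285,0,0,0],[0,-0.0181,0.0285,0,0,0],[0,-0.0181,0.0285,0,0,0],[0,-0.0181,0.0285,0,0,0],[0,-0.0181,0.0285,0,0,0],[0,-0.0181,0.0285,0,0,0]]]'
python3 -m creep '[[[0,0,0,0.123,0,0],[0,0,0,0.123,0,0],[0,0,0,0.123,0,0],[0,0,0,0.123,0,0],[0,0,0,0.123,0,0],[0,0,0,0.123,0,0],[0,0,0,0.123,0,0],[0,0,0,0.123,0,0],[0,0,0,0.123,0,0],[0,0,0,0.123,0,0],[0,0,0,0.123,0,0],[0,0,0,0.122,0,0]]]'
python3 go.py .609 .099 .127 -0.137
python3 - <<'E'
from meas import *
T=shot('top','top1.png');S=shot('side','side1.png')
E
```

```text
clock: 1.97
ee_pos: [0.6105, 0.0986, 0.2313]
orientation: [[0.0, 0.231, 0.973], [0.0, 0.973, -0.231], [-1.0, 0.0, 0.0]]
ft_force: [1.7, 0.5, 0.8]
finger_gap: 0.06
clock: 2.97
ee_pos: [0.6094, 0.1001, 0.2312]
orientation: [[-0.0, 0.99, -0.143], [-0.0, -0.143, -0.99], [-1.0, -0.0, 0.0]]
ft_force: [-0.2, -0.2, 0.5]
finger_gap: 0.06
t 2.97 pos [0.6094 0.1001 0.2312] gap 0.06 F [-0.2 -0.2  0.5] q [ 0.16  0.35 -0.    1.22  0.    1.88]
shift(cur tool) [ 0.1042 -0.0003  0.0011] turn [-0.0061  0.0001  0.0003] | shift in turned frame [ 0.1042 -0.0003  0.0011]
```

View pics/side1.png

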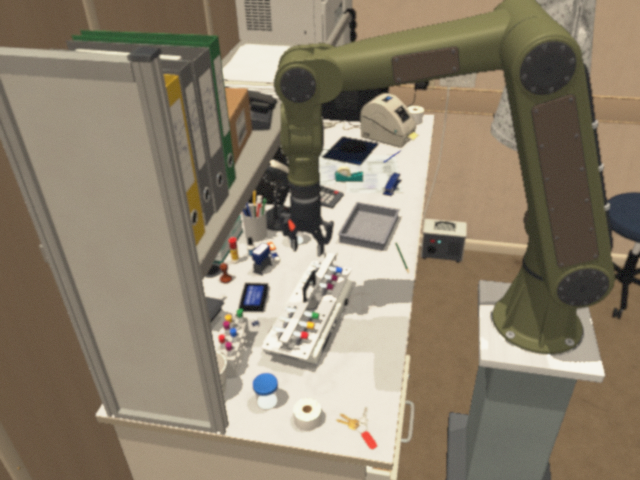

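The gripper is above the handle (its fingers at px ~(313,235), the handle at (309,283)). Descending and gripping.

```bash

python3 -m creep '[[[0.02,0,0,0,0,0],[0.02,0,0,0,0,0],[0.02,0,0,0,0,0],[0.02,0,0,0,0,0],[0.012,0,0,0,0,0],[0.012,0,0,0,0,0],[0,0,0,0,0,0]]]'
python3 -m creep '[[[0,0,0,0,0,0],[0,0,0,0,0,0],[0,0,0,0,0,0],[0,0,0,0,0,0],[0,0,0,0,0,0],[0,0,0,0,0,0],[0,0,0,0,0,0],[0,0,0,0,0,0]]]' 0 60
python3 go.py .609 .099 .127 -0.137
```

```text
clock: 3.65
ee_pos: [0.6081, 0.0999, 0.1249]
orientation: [[-0.004, 0.991, -0.135], [-0.001, -0.135, -0.991], [-1.0, -0.003, 0.001]]
ft_force: [-0.9, 0.5, -0.2]
finger_gap: 0.0603
clock: 4.32
ee_pos: [0.6099, 0.1003, 0.1285]
orientation: [[0.001, 0.991, -0.136], [0.0, -0.136, -0.991], [-1.0, 0.001, -0.001]]
ft_force: [-2.0, 0.6, 6.1]
finger_gap: 0.0108
t 4.32 pos [0.6099 0.1003 0.1285] gap 0.0108 F [-2.   0.6  6.1] q [ 0.16  0.4  -0.16  1.01  0.    1.87]
shift(cur tool) [ 0.0015 -0.0007  0.0014] turn [ 0.0002 -0.0007 -0.0012] | shift in turned frame [ 0.0015 -0.0007  0.0014]
```

```bash

python3 -m creep '[[[-0.008,0,0,0,0,0],[-0.016,0,0,0,0,0],[-0.016,0,0,0,0,0],[-0.016,0,0,0,0,0],[-0.016,0,0,0,0,0],[-0.016,0,0,0,0,0],[-0.008,0,0,0,0,0],[0,0,0,0,0,0],[0,0,0,0,0,0],[0,0,0,0,0,0]]]'
python3 go.py .456 .1215 .2 -0.137
python3 - <<'E'
from meas import *
S=shot('side','side2.png');T=shot('top','top2.png')
E
```

```text
clock: 5.15
ee_pos: [0.6089, 0.1, 0.2222]
orientation: [[-0.002, 0.991, -0.137], [-0.0, -0.137, -0.991], [-1.0, -0.002, 0.001]]
ft_force: [-0.6, 1.0, -2.7]
finger_gap: 0.0106
t 5.15 pos [0.6089 0.1    0.2222] gap 0.0106 F [-0.6  1.  -2.7] q [ 0.16  0.35 -0.02  1.21 -0.    1.87]
shift(cur tool) [ 0.0224 -0.1544 -0.0005] turn [-0.      0.0005  0.0015] | shift in turned frame [ 0.0222 -0.1544 -0.0005]
```

View pics/side2.png

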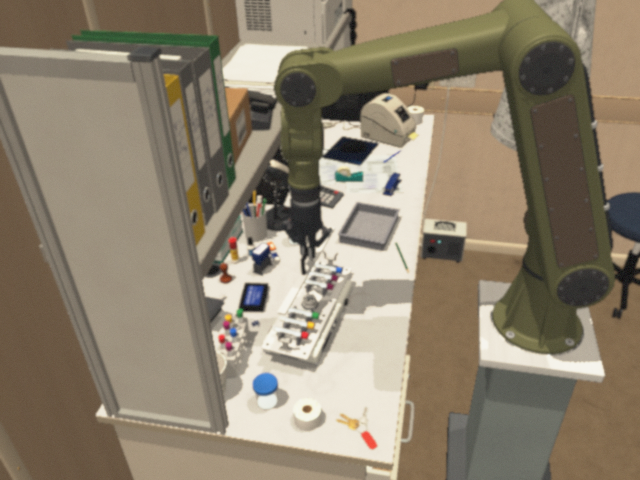

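```bash
python3 - <<'E'
import cv2
a=cv2.imread('pics/side2.png')[215:365,240:370];cv2.imwrite('pics/side2z.png',cv2.resize(a,(520,600),interpolation=cv2.INTER_CUBIC))
E
```

```text
(no output)
```

View pics/side2z.png

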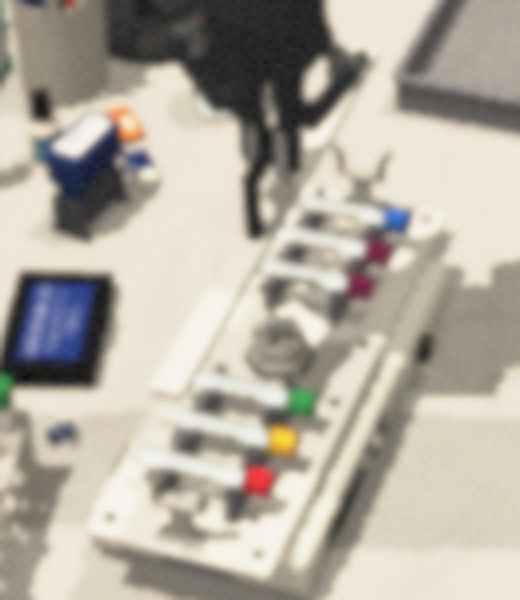

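The bar is held level in the gripper, clear of the brackets. Moving it to the front and setting it down on the desk.

```bash

python3 -m creep '[[[0,-0.008,0,0,0,0],[0,-0.018,0,0,0,0],[0,-0.018,0,0,0,0],[0,-0.018,0,0,0,0],[0,-0.018,0,0,0,0],[0,-0.018,0,0,0,0],[0,-0.018,0,0,0,0],[0,-0.018,0,0,0,0],[0,-0.012,0,0,0,0],[0,-0.008,0,0,0,0],[0,0,0,0,0,0],[0,0,0,0,0,0]]]'
python3 -m creep '[[[0.016,0,0,0,0,0],[0.02,0,0,0,0,0],[0.02,0,0,0,0,0],[0.02,0,0,0,0,0],[0.02,0,0,0,0,0],[0.02,0,0,0,0,0],[0.02,0,0,0,0,0],[0.016,0,0,0,0,0],[0.01,0,0,0,0,0],[0.01,0,0,0,0,0],[0,0,0,0,0,0],[0,0,0,0,0,0]]]'
python3 go.py .456 .1215 .034 -0.137
```

```text
clock: 6.25
ee_pos: [0.4572, 0.1212, 0.2235]
orientation: [[0.001, 0.991, -0.136], [0.0, -0.136, -0.991], [-1.0, 0.001, -0.0]]
ft_force: [0.4, -0.3, -1.8]
finger_gap: 0.0108
clock: 7.25
ee_pos: [0.4572, 0.1211, 0.0512]
orientation: [[-0.0, 0.991, -0.137], [-0.0, -0.137, -0.991], [-1.0, -0.0, 0.0]]
ft_force: [-0.3, 0.5, -2.0]
finger_gap: 0.0107
t 7.25 pos [0.4572 0.1211 0.0512] gap 0.0107 F [-0.3  0.5 -2. ] q [ 0.26  0.23 -0.6   0.74 -0.    1.97]
shift(cur tool) [ 0.0172 -0.0013 -0.0003] turn [-0.0001  0.0002  0.0004] | shift in turned frame [ 0.0172 -0.0013 -0.0003]
```

```bash

python3 -m creep '[[[0.006,0,0,0,0,0],[0.005,0,0,0,0,0],[0.003,0,0,0,0,0],[0.002,0,0,0,0,0],[0,0,0,0,0,0],[0,0,0,0,0,0]]]'
python3 go.py .456 .1215 .034 -0.137
```

```text
clock: 7.75
ee_pos: [0.4569, 0.1211, 0.0353]
orientation: [[-0.0, 0.991, -0.137], [-0.0, -0.137, -0.991], [-1.0, -0.0, 0.0]]
ft_force: [0.9, -0.7, -1.8]
finger_gap: 0.0106
t 7.75 pos [0.4569 0.1211 0.0353] gap 0.0106 F [ 0.9 -0.7 -1.8] q [ 0.26  0.25 -0.62  0.7  -0.    1.97]
shift(cur tool) [ 0.0013 -0.001  -0.0003] turn [0.0001 0.0001 0.0001] | shift in turned frame [ 0.0013 -0.001  -0.0003]
```

```bash

python3 -m creep '[[[0.001,0,0,0,0,0],[0.001,0,0,0,0,0],[0,0,0,0,0,0]]]'
python3 -m creep '[[[0,0,0,0,0,0],[0,0,0,0,0,0],[0,0,0,0,0,0],[0,0,0,0,0,0],[0,0,0,0,0,0]]]' 0.06 
python3 -m creep '[[[-0.01,0,0,0,0,0],[-0.02,0,0,0,0,0],[-0.03,0,0,0,0,0],[-0.03,0,0,0,0,0],[-0.03,0,0,0,0,0],[-0.03,0,0,0,0,0],[-0.02,0,0,0,0,0],[0,0,0,-0.12,0,0],[0,0,0,-0.12,0,0],[0,0,0,-0.12,0,0],[0,0,0,-0.12,0,0],[0,0,0,-0.12,0,0]]]' 
python3 -m creep '[[[0,0,0,-0.12,0,0],[0,0,0,-0.12,0,0],[0,0,0,-0.12,0,0],[0,0,0,-0.12,0,0],[0,0,0,-0.12,0,0],[0,0,0,-0.12,0,0],[0,0,0,-0.12,0,0],[0,0,0,-0.12,0,0],[0,0,0,0,0,0]]]' 
python3 go.py .456 .1215 .2 1.434
python3 - <<'E'
from meas import *
S=shot('side','side3.png');T=shot('top','top3.png')
a=T['frame'][200:300,185:335,::-1];cv2.imwrite('pics/top3z.png',cv2.resize(a,(795,530),interpolation=cv2.INTER_CUBIC))
a=S['frame'][235:365,260:420,::-1];cv2.imwrite('pics/side3z.png',cv2.resize(a,(720,585),interpolation=cv2.INTER_CUBIC))
E
```

```text
clock: 8.0
ee_pos: [0.4575, 0.1212, 0.0346]
orientation: [[0.001, 0.991, -0.137], [0.0, -0.137, -0.991], [-1.0, 0.001, -0.0]]
ft_force: [-3.2, -1.4, 10.7]
finger_gap: 0.0107
clock: 8.42
ee_pos: [0.457, 0.1211, 0.0333]
orientation: [[0.0, 0.991, -0.137], [0.0, -0.137, -0.991], [-1.0, 0.0, -0.0]]
ft_force: [0.2, 0.2, 0.8]
finger_gap: 0.0602
clock: 9.42
ee_pos: [0.4569, 0.1211, 0.2041]
orientation: [[0.001, 0.892, 0.452], [0.0, 0.452, -0.892], [-1.0, 0.001, 0.0]]
ft_force: [-0.1, 0.5, 0.1]
finger_gap: 0.06
clock: 10.17
ee_pos: [0.4569, 0.1211, 0.2039]
orientation: [[0.0, 0.144, 0.99], [0.0, 0.99, -0.144], [-1.0, 0.0, 0.0]]
ft_force: [0.3, 0.8, -1.1]
finger_gap: 0.0599
t 10.17 pos [0.4569 0.1211 0.2039] gap 0.0599 F [ 0.3  0.8 -1.1] q [ 0.26  0.09 -0.39  1.09  0.    0.4 ]
shift(cur tool) [ 0.0039  0.0003 -0.001 ] turn [-0.008   0.0003 -0.0001] | shift in turned frame [ 0.0039  0.0003 -0.0009]
```

View pics/top3z.png

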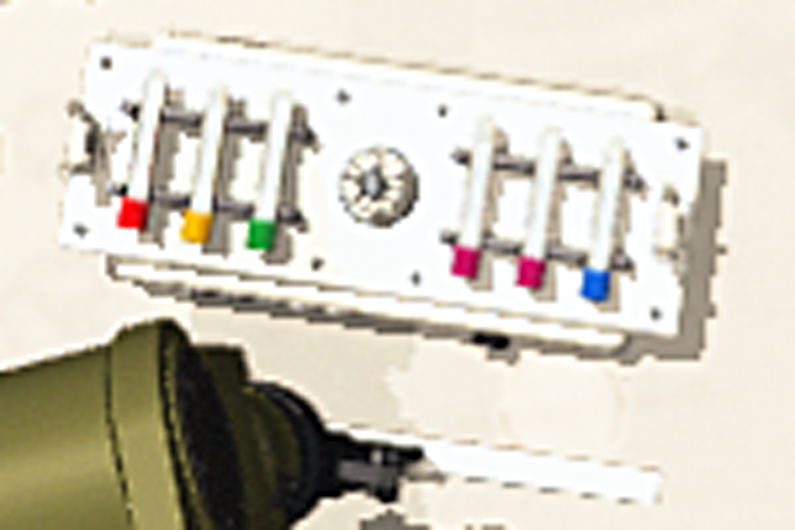

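View pics/side3z.png

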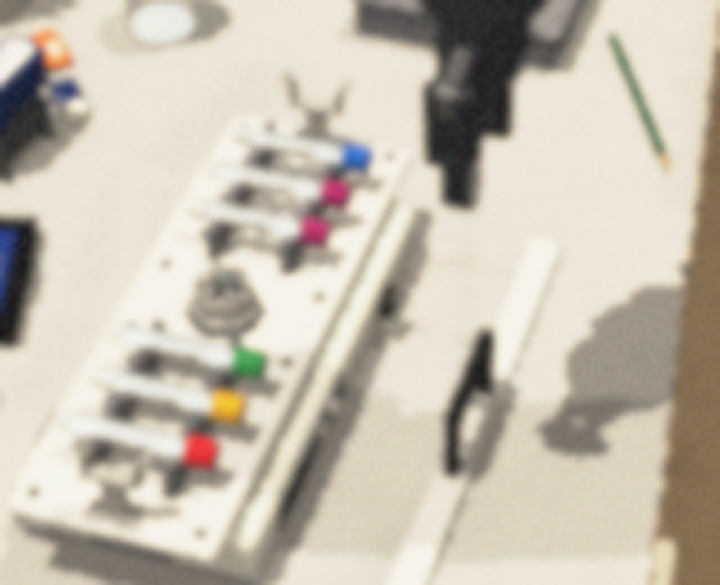

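The bar stands at the front, handle up. All six tubes and the nut (top px ≈(256,235)) are now visible. Cross-checking the nut centre against the fit from the caps.

```bash
python3 - <<'E'
from meas import *
T=shot('top');S=shot('side')
a=(185+376/5.3,200+187/5.3);b=(260+224/4.5,235+300/4.5)
print(onz(T,*a,.089),onz(S,*b,.082),tri(ray(T,*a),ray(S,*b)))
# deck corners zoom top (z=.062)
cs=[(95,42),(703,128),(675,335),(62,245)]
C=np.array([onz(T,185+x/5.3,200+y/5.3,.062) for x,y in cs]);print(C,C.mean(0))
d=C[0]-C[1];print(np.arctan2(-d[0],d[1]));d=C[3]-C[2];print(np.arctan2(-d[0],d[1]),[np.linalg.norm(C[i]-C[(i+1)%4]) for i in range(4)])
c,s=np.cos(-.137),np.sin(-.137)
for y in (.136,.098,.06,-.06,-.098,-.136): print(y,.6095-s*y,.104+c*y)
E
cat > nutz.py <<'E'
from meas import *
import sys
T=shot('top');S=shot('side')
a=cv2.resize(T['frame'][222:250,242:270,::-1],(560,560),interpolation=cv2.INTER_CUBIC)
b=cv2.resize(S['frame'][285:317,294:326,::-1],(560,560),interpolation=cv2.INTER_CUBIC)[:,:230*2]
cv2.imwrite('pics/'+sys.argv[1],np.hstack([a[:, :],b])[:,:800])
E
python3 nutz.py nut0.png
```

```text
[0.60779293 0.10017354 0.089     ] [0.60389801 0.11454565 0.082     ] [0.60803186 0.10271192 0.0708811 ]
[[ 0.69545818  0.27309946  0.062     ]
 [ 0.6451817  -0.08782974  0.062     ]
 [ 0.52373903 -0.07213116  0.062     ]
 [ 0.57489139  0.29017829  0.062     ]] [0.60981758 0.10082921 0.062     ]
-0.1384067246577254
-0.1402571388875993 [np.float64(0.36441406671501014), np.float64(0.12245312056374646), np.float64(0.36590258670110287), np.float64(0.1217704318886856)]
0.136 0.6280737706708512 0.238725702978558
0.098 0.6228840406304663 0.20108175655807853
0.06 0.6176943105900815 0.16343781013759912
-0.06 0.6013056894099186 0.04456218986240089
-0.098 0.5961159593695338 0.006918243441921448
-0.136 0.5909262293291488 -0.030725702978557992
```

View pics/nut0.png

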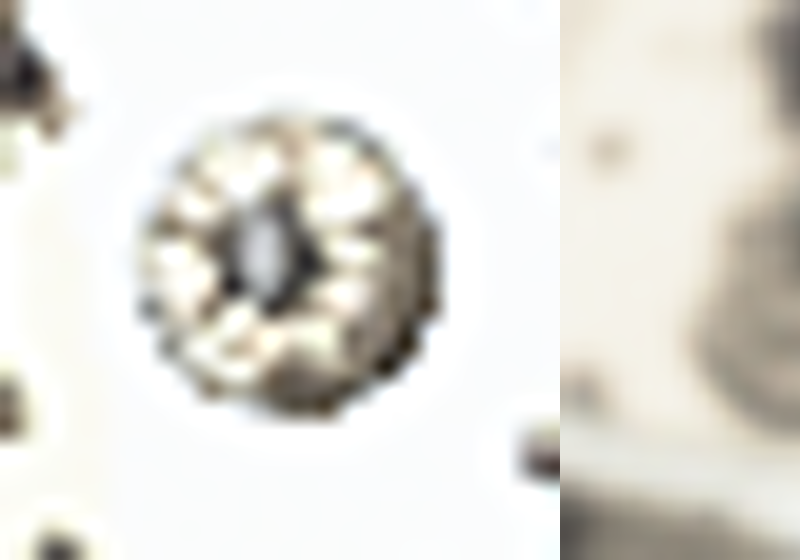

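```bash
cat > tubes.py <<'E'
import sys;from h import *
np.set_printoptions(precision=4,suppress=True)
c,s=np.cos(-.138),np.sin(-.138)
for n,y in zip('RYGMNB',(.136,.098,.06,-.06,-.098,-.136)): print(n,round(.609-s*y,4),round(.1025+c*y,4))
E
python3 tubes.py; python3 go.py .6172 .1619 .15 1.434
```

```text
R 0.6277 0.2372
Y 0.6225 0.1996
G 0.6173 0.1619
M 0.6007 0.0431
N 0.5955 0.0054
B 0.5903 -0.0322
t 10.47 pos [0.457  0.1211 0.2035] gap 0.0602 F [-0.5  0.7 -0.7] q [ 0.26  0.09 -0.39  1.09  0.    0.41]
shift(cur tool) [0.0535 0.0642 0.1524] turn [-0.0126  0.0001 -0.0001] | shift in turned frame [0.0535 0.0623 0.1532]
```

```bash

python3 -m creep '[[[0,0.01,0.025,-0.012,0,0],[0.005,0.01,0.025,0,0,0],[0.005,0.01,0.025,0,0,0],[0.01,0.01,0.025,0,0,0],[0.01,0.01,0.025,0,0,0],[0.012,0.0123,0.0282,0,0,0],[0.012,0,0,0,0,0],[0,0,0,0,0,0],[0,0,0,0,0,0]]]' 0.026
python3 go.py .6172 .1619 .15 1.434
python3 - <<'E'
from meas import *
T=shot('top');S=shot('side')
a=T['frame'][195:285,185:335,::-1];cv2.imwrite('pics/top4z.png',cv2.resize(a,(795,477),interpolation=cv2.INTER_CUBIC))
a=S['frame'][235:365,250:380,::-1];cv2.imwrite('pics/side4z.png',cv2.resize(a,(600,600),interpolation=cv2.INTER_CUBIC))
E
```

```text
clock: 11.22
ee_pos: [0.6157, 0.1614, 0.1481]
orientation: [[-0.003, 0.136, 0.991], [-0.001, 0.991, -0.136], [-1.0, -0.001, -0.003]]
ft_force: [-0.3, -0.2, 0.2]
finger_gap: 0.0259
t 11.22 pos [0.6157 0.1614 0.1481] gap 0.0259 F [-0.3 -0.2  0.2] q [ 0.26  0.43 -0.08  1.07 -0.    0.39]
shift(cur tool) [-0.0019  0.0007  0.0014] turn [ 0.0004 -0.0032  0.0013] | shift in turned frame [-0.0019  0.0007  0.0014]
```

View pics/side4z.png

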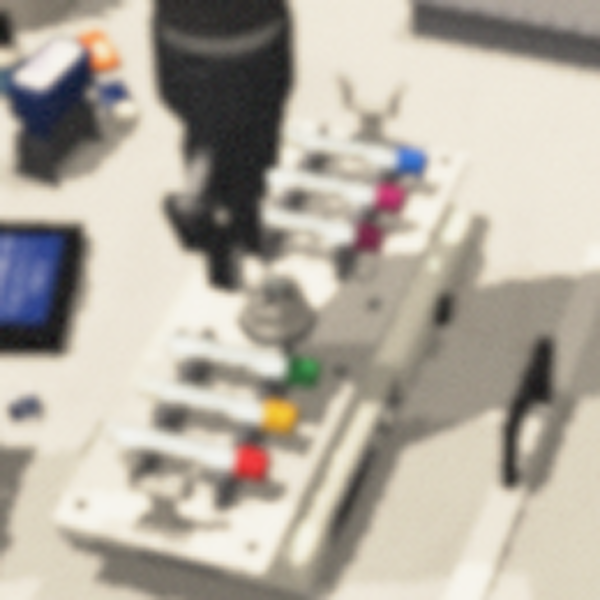

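```bash

python3 -m creep '[[[0.012,0,0.0005,0,0,0],[0.014,0,0,0,0,0],[0.014,0,0,0,0,0],[0.014,0,0,0,0,0],[0.01,0,0,0,0,0],[0.006,0,0,0,0,0],[0,0,0,0,0,0]]]'
python3 go.py .6172 .1619 .069 1.434
```

```text
clock: 11.9
ee_pos: [0.6167, 0.1614, 0.0782]
orientation: [[-0.002, 0.135, 0.991], [-0.0, 0.991, -0.135], [-1.0, -0.001, -0.002]]
ft_force: [-0.3, -0.4, -0.2]
finger_gap: 0.0259
t 11.9 pos [0.6167 0.1614 0.0782] gap 0.0259 F [-0.3 -0.4 -0.2] q [ 0.26  0.48 -0.17  0.93 -0.    0.39]
shift(cur tool) [0.0092 0.0006 0.0005] turn [ 0.0009 -0.0017  0.0007] | shift in turned frame [0.0092 0.0006 0.0005]
```

```bash

python3 -m creep '[[[0.004,0,0,0,0,0],[0.004,0,0,0,0,0],[0,0,0,0,0,0]]]'
python3 -m creep '[[[0,0,0,0,0,0],[0,0,0,0,0,0],[0,0,0,0,0,0],[0,0,0,0,0,0],[0,0,0,0,0,0]]]' 0 40
python3 go.py .6172 .1619 .069 1.434
python3 -m creep '[[[-0.006,0,0,0,0,0],[-0.012,0,0,0,0,0],[-0.02,0,0,0,0,0],[-0.02,0,0,0,0,0],[-0.02,0,0,0,0,0],[-0.012,0,0,0,0,0],[0,0,0,0,0,0]]]'
python3 - <<'E'
from meas import *
T=shot('top');S=shot('side')
a=T['frame'][195:315,185:450,::-1];cv2.imwrite('pics/top5z.png',cv2.resize(a,(795,360),interpolation=cv2.INTER_CUBIC))
a=S['frame'][215:365,230:380,::-1];cv2.imwrite('pics/side5z.png',cv2.resize(a,(600,600),interpolation=cv2.INTER_CUBIC))
E
```

```text
clock: 12.15
ee_pos: [0.6178, 0.1617, 0.0711]
orientation: [[0.0, 0.135, 0.991], [0.0, 0.991, -0.135], [-1.0, 0.0, 0.0]]
ft_force: [0.0, 0.2, -0.6]
finger_gap: 0.0257
clock: 12.57
ee_pos: [0.6181, 0.1619, 0.0716]
orientation: [[0.001, 0.135, 0.991], [0.0, 0.991, -0.135], [-1.0, 0.0, 0.001]]
ft_force: [-0.3, 0.1, 1.2]
finger_gap: 0.0118
t 12.57 pos [0.6181 0.1619 0.0716] gap 0.0118 F [-0.3  0.1  1.2] q [ 0.26  0.49 -0.17  0.91  0.    0.39]
shift(cur tool) [ 0.0026 -0.0001 -0.0009] turn [ 0.0011  0.0006 -0.0005] | shift in turned frame [ 0.0026 -0.0001 -0.0009]
clock: 13.15
ee_pos: [0.6199, 0.1621, 0.1655]
orientation: [[0.006, 0.135, 0.991], [0.001, 0.991, -0.135], [-1.0, 0.002, 0.006]]
ft_force: [0.6, -0.1, 0.1]
finger_gap: 0.0116
```

View pics/side5z.png

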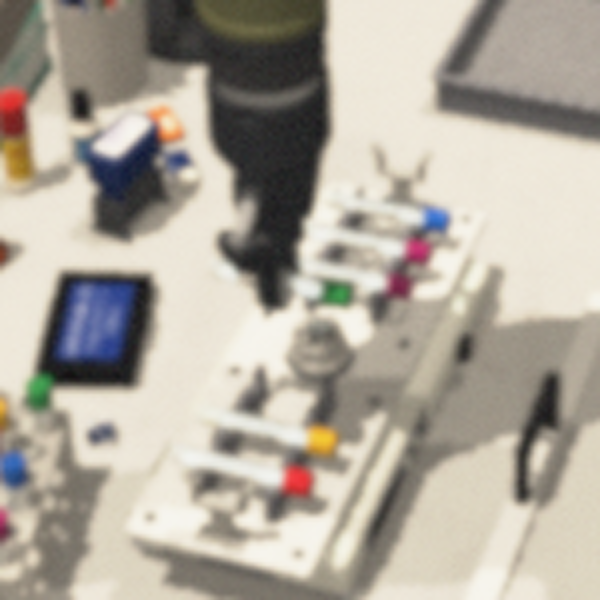

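View pics/top5z.png

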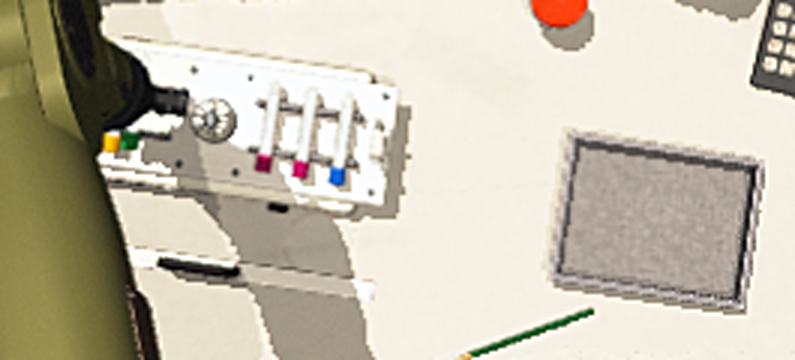

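The green tube is held, and the tote has not moved. Carrying it over.

```bash

python3 -m creep '[[[0,-0.015,0,0,0,0],[0,-0.03,-0.003,0,0,0],[0,-0.04,-0.003,0,0,0],[0,-0.04,-0.003,0,0,0],[0,-0.04,-0.003,0,0,0],[0,-0.04,-0.003,0,0,0],[0,-0.04,-0.003,0,0,0],[0,-0.04,-0.003,0,0,0],[0,-0.04,-0.003,0,0,0],[0,-0.04,-0.003,0,0,0],[0,-0.04,-0.003,0,0,0],[0,-0.04,-0.003,0,0,0]]]'
python3 -m creep '[[[0,-0.04,-0.003,0,0,0],[0,-0.04,-0.003,0,0,0],[0,-0.04,-0.001,0,0,0],[0,-0.025,0,0,0,0],[0,-0.012,0,0,0,0],[0,0,0,0,0,0],[0,0,0,0,0,0],[0,0,0,0,0,0]]]'
python3 go.py .501 -.4244 .010 1.434
```

```text
clock: 14.25
ee_pos: [0.5224, -0.2767, 0.1598]
orientation: [[-0.003, 0.136, 0.991], [0.001, 0.991, -0.136], [-1.0, 0.001, -0.003]]
ft_force: [1.3, -0.5, -0.0]
finger_gap: 0.0117
clock: 14.92
ee_pos: [0.4962, -0.4278, 0.1605]
orientation: [[-0.001, 0.135, 0.991], [0.002, 0.991, -0.135], [-1.0, 0.002, -0.001]]
ft_force: [0.4, -0.1, 0.3]
finger_gap: 0.0119
t 14.92 pos [ 0.4962 -0.4278  0.1605] gap 0.0119 F [ 0.4 -0.1  0.3] q [-0.71  0.45 -0.01  1.11  0.   -0.58]
shift(cur tool) [0.1505 0.0038 0.0045] turn [ 0.0018 -0.0015 -0.0015] | shift in turned frame [0.1505 0.0041 0.0043]
```

```bash

python3 -m creep '[[[0.016,0.002,0.002,0,0,0],[0.02,0.002,0.002,0,0,0],[0.02,0,0,0,0,0],[0.02,0,0,0,0,0],[0.02,0,0,0,0,0],[0.02,0,0,0,0,0],[0.014,0,0,0,0,0],[0.01,0,0,0,0,0],[0.005,0,0,0,0,0],[0,0,0,0,0,0],[0,0,0,0,0,0]]]'
python3 go.py .501 -.4244 .010 1.434
python3 - <<'E'
from meas import *
S=shot('side')
a=S['frame'][190:290,320:430,::-1];cv2.imwrite('pics/side6z.png',cv2.resize(a,(660,600),interpolation=cv2.INTER_CUBIC))
E
```

```text
clock: 15.83
ee_pos: [0.5016, -0.4256, 0.0169]
orientation: [[0.0, 0.135, 0.991], [-0.0, 0.991, -0.135], [-1.0, -0.0, 0.0]]
ft_force: [-0.6, -0.2, -0.4]
finger_gap: 0.0118
t 15.83 pos [ 0.5016 -0.4256  0.0169] gap 0.0118 F [-0.6 -0.2 -0.4] q [-0.7   0.57 -0.17  0.83  0.   -0.57]
shift(cur tool) [ 0.0069  0.0011 -0.0008] turn [0.0018 0.0004 0.0002] | shift in turned frame [ 0.0069  0.0011 -0.0008]
```

View pics/side6z.png

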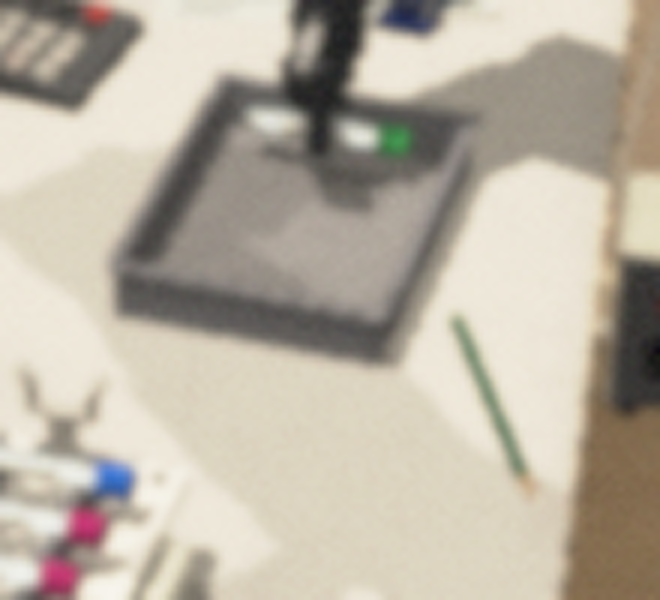

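The tube is inside the tote by the far wall. Lowering it 6 mm, then releasing.

```bash

python3 -m creep '[[[0.003,0,0,0,0,0],[0.003,0,0,0,0,0],[0,0,0,0,0,0]]]'
python3 -m creep '[[[0,0,0,0,0,0],[0,0,0,0,0,0],[0,0,0,0,0,0],[0,0,0,0,0,0]]]' 0.022
python3 -m creep '[[[-0.01,0,0,0,0,0],[-0.02,0,0,0,0,0],[-0.03,0,0,0,0,0],[-0.03,0,0,0,0,0],[-0.03,0,0,0,0,0],[-0.03,0,0,0,0,0],[0,0.03,0,0,0,0],[0,0.04,0.003,0,0,0],[0,0.04,0.003,0,0,0],[0,0.04,0.003,0,0,0],[0,0.04,0.003,0,0,0],[0,0.04,0.003,0,0,0]]]'
python3 go.py .6225 .1996 .15 1.434
python3 - <<'E'
from meas import *
S=shot('side')
a=S['frame'][190:290,320:430,::-1];cv2.imwrite('pics/side7z.png',cv2.resize(a,(660,600),interpolation=cv2.INTER_CUBIC))
E
```

```text
clock: 16.13
ee_pos: [0.5011, -0.426, 0.0102]
orientation: [[0.0, 0.135, 0.991], [-0.0, 0.991, -0.135], [-1.0, -0.0, 0.0]]
ft_force: [-0.3, 0.2, -0.1]
finger_gap: 0.0117
clock: 16.47
ee_pos: [0.5012, -0.426, 0.0104]
orientation: [[0.0, 0.135, 0.991], [-0.0, 0.991, -0.135], [-1.0, -0.0, 0.0]]
ft_force: [0.8, 0.6, 0.9]
finger_gap: 0.0217
clock: 17.47
ee_pos: [0.5473, -0.1984, 0.1614]
orientation: [[0.001, 0.136, 0.991], [-0.0, 0.991, -0.136], [-1.0, -0.0, 0.001]]
ft_force: [1.9, 1.0, -0.4]
finger_gap: 0.022
t 17.47 pos [ 0.5473 -0.1984  0.1614] gap 0.022 F [ 1.9  1.  -0.4] q [-0.35  0.32 -0.21  1.05  0.   -0.21]
shift(cur tool) [0.0113 0.4045 0.0204] turn [0.0006 0.0011 0.0002] | shift in turned frame [0.0114 0.4045 0.0202]
```

View pics/side7z.png

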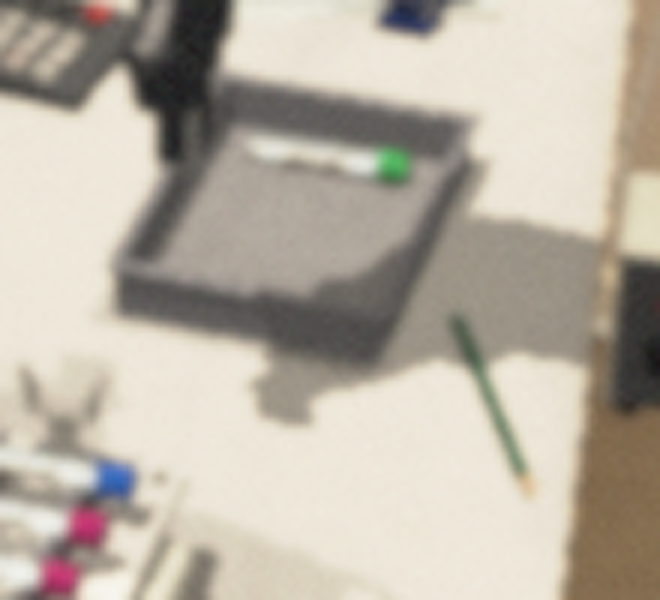

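The green tube lies in the tote. Next, yellow.

```bash

python3 -m creep '[[[0,0.04,0.002,0,0,0],[0,0.04,0.002,0,0,0],[0,0.04,0.002,0,0,0],[0,0.04,0.002,0,0,0],[0,0.04,0.002,0,0,0],[0,0.04,0.002,0,0,0],[0,0.04,0.002,0,0,0],[0,0.04,0.002,0,0,0],[0,0.04,0.002,0,0,0],[0.01,0.03,0.002,0,0,0],[0,0,0,0,0,0],[0,0,0,0,0,0]]]' 0.026
python3 go.py .6225 .1996 .071 1.434
```

```text
clock: 18.52
ee_pos: [0.6194, 0.1851, 0.1501]
orientation: [[-0.001, 0.132, 0.991], [-0.0, 0.991, -0.132], [-1.0, -0.001, -0.001]]
ft_force: [-0.1, -0.7, -1.0]
finger_gap: 0.0258
t 18.52 pos [0.6194 0.1851 0.1501] gap 0.0258 F [-0.1 -0.7 -1. ] q [ 0.29  0.44 -0.05  1.08 -0.    0.42]
shift(cur tool) [0.0791 0.0149 0.0012] turn [ 0.004  -0.0006  0.0006] | shift in turned frame [0.0791 0.0148 0.0011]
```

```bash

python3 -m creep '[[[0,0.015,0.001,0.004,0,0],[0.008,0,0,0,0,0],[0.015,0,0,0,0,0],[0.015,0,0,0,0,0],[0.015,0,0,0,0,0],[0.01,0,0,0,0,0],[0.006,0,0,0,0,0],[0,0,0,0,0,0]]]'
python3 go.py .6225 .1996 .071 1.434
```

```text
clock: 19.18
ee_pos: [0.6218, 0.1973, 0.0799]
orientation: [[-0.002, 0.14, 0.99], [-0.001, 0.99, -0.14], [-1.0, -0.001, -0.002]]
ft_force: [0.1, 0.1, 0.4]
finger_gap: 0.0261
t 19.18 pos [0.6218 0.1973 0.0799] gap 0.0261 F [0.1 0.1 0.4] q [ 0.31  0.5  -0.12  0.95 -0.    0.45]
shift(cur tool) [0.0089 0.0024 0.0003] turn [-0.004  -0.0022  0.0011] | shift in turned frame [0.0089 0.0024 0.0003]
```

```bash

python3 -m creep '[[[0.005,0.0015,0,0,0,0],[0.004,0.0005,0,0,0,0],[0,0,0,0,0,0]]]'
python3 -m creep '[[[0,0,0,0,0,0],[0,0,0,0,0,0],[0,0,0,0,0,0],[0,0,0,0,0,0],[0,0,0,0,0,0]]]' 0 40
python3 -m creep '[[[-0.006,0,0,0,0,0],[-0.012,0,0,0,0,0],[-0.02,0,0,0,0,0],[-0.02,0,0,0,0,0],[-0.02,0,0,0,0,0],[-0.012,0,0,0,0,0],[0,0,0,0,0,0]]]'
python3 go.py .5055 -.3917 .010 1.434
python3 - <<'E'
from meas import *
T=shot('top');S=shot('side')
a=T['frame'][195:315,185:450,::-1];a=cv2.resize(a,(530,240));b=cv2.resize(S['frame'][190:365,230:430,::-1],(600,525));b[:240,:]=b[:240,:]
cv2.imwrite('pics/c8.png',b);cv2.imwrite('pics/t8.png',a)
E
```

```text
clock: 19.43
ee_pos: [0.6231, 0.2004, 0.0721]
orientation: [[0.0, 0.139, 0.99], [0.0, 0.99, -0.139], [-1.0, 0.0, 0.0]]
ft_force: [-0.6, 0.4, -0.7]
finger_gap: 0.0259
clock: 19.85
ee_pos: [0.6233, 0.2005, 0.0727]
orientation: [[0.001, 0.139, 0.99], [0.0, 0.99, -0.139], [-1.0, 0.0, 0.001]]
ft_force: [0.6, -0.6, 1.1]
finger_gap: 0.0116
clock: 20.43
ee_pos: [0.6252, 0.201, 0.1666]
orientation: [[0.006, 0.139, 0.99], [0.002, 0.99, -0.139], [-1.0, 0.003, 0.006]]
ft_force: [-0.4, 0.7, 0.1]
finger_gap: 0.0117
t 20.43 pos [0.6252 0.201  0.1666] gap 0.0117 F [-0.4  0.7  0.1] q [ 0.31  0.44 -0.01  1.11 -0.    0.45]
shift(cur tool) [ 0.1548 -0.6041 -0.0368] turn [-0.003   0.0056 -0.0027] | shift in turned frame [ 0.1566 -0.6035 -0.0378]
```

View pics/c8.png

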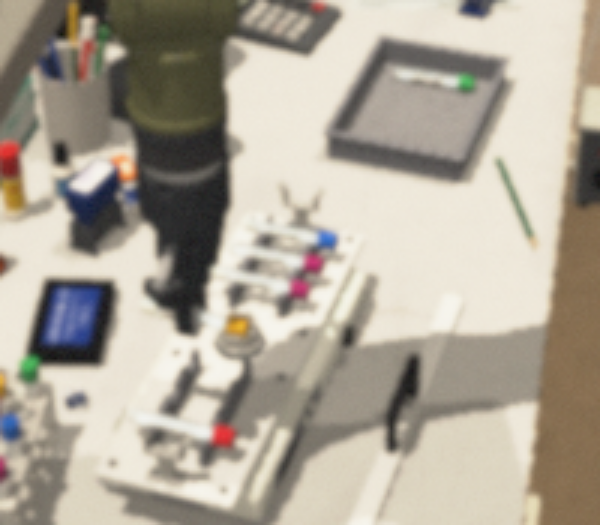

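The yellow tube is held (cap at px (237,326)), and the tote is still in place. Carrying it over.

```bash

python3 -m creep '[[[0,-0.015,0,0,0,0],[0,-0.03,-0.003,0,0,0],[0,-0.04,-0.003,0,0,0],[0,-0.04,-0.003,0,0,0],[0,-0.04,-0.003,0,0,0],[0,-0.04,-0.003,0,0,0],[0,-0.04,-0.003,0,0,0],[0,-0.04,-0.003,0,0,0],[0,-0.04,-0.003,0,0,0],[0,-0.04,-0.003,0,0,0],[0,-0.04,-0.003,0,0,0],[0,-0.04,-0.003,0,0,0]]]'
python3 -m creep '[[[0,-0.04,-0.002,0,0,0],[0,-0.04,-0.002,0,0,0],[0,-0.04,0,0,0,0],[0,-0.025,0,0,0,0],[0,-0.012,0,0,0,0],[0.01,0,0,0,0,0],[0.02,0,0,0,0,0],[0.02,0,0,0,0,0],[0.02,0,0,0,0,0],[0,0,0,0,0,0],[0,0,0,0,0,0]]]'
python3 go.py .5055 -.3917 .010 1.434
```

```text
clock: 21.53
ee_pos: [0.5259, -0.2376, 0.1608]
orientation: [[-0.003, 0.14, 0.99], [0.001, 0.99, -0.14], [-1.0, 0.0, -0.003]]
ft_force: [1.3, 0.4, 0.1]
finger_gap: 0.0116
clock: 22.45
ee_pos: [0.5011, -0.3882, 0.0903]
orientation: [[-0.004, 0.138, 0.99], [0.003, 0.99, -0.138], [-1.0, 0.003, -0.004]]
ft_force: [0.5, 0.0, -0.8]
finger_gap: 0.0115
t 22.45 pos [ 0.5011 -0.3882  0.0903] gap 0.0115 F [ 0.5  0.  -0.8] q [-0.66  0.47 -0.16  0.95  0.   -0.52]
shift(cur tool) [ 0.0803 -0.0031  0.0052] turn [-0.0017 -0.004  -0.0027] | shift in turned frame [ 0.0803 -0.0028  0.0048]
```

```bash

python3 -m creep '[[[0.01,-0.001,0.002,0,0,0],[0.02,-0.002,0.002,0,0,0],[0.02,0,0,0,0,0],[0.014,0,0,0,0,0],[0.008,0,0,0,0,0],[0.003,0,0,0,0,0],[0,0,0,0,0,0],[0,0,0,0,0,0]]]'
python3 go.py .5055 -.3917 .010 1.434
python3 - <<'E'
from meas import *
S=shot('side')
a=S['frame'][190:290,320:430,::-1];cv2.imwrite('pics/side9z.png',cv2.resize(a,(660,600),interpolation=cv2.INTER_CUBIC))
E
```

```text
clock: 23.12
ee_pos: [0.5068, -0.3946, 0.0183]
orientation: [[0.001, 0.139, 0.99], [-0.001, 0.99, -0.139], [-1.0, -0.001, 0.001]]
ft_force: [0.4, 0.3, -0.1]
finger_gap: 0.0114
t 23.12 pos [ 0.5068 -0.3946  0.0183] gap 0.0114 F [ 0.4  0.3 -0.1] q [-0.66  0.54 -0.22  0.81  0.   -0.52]
shift(cur tool) [ 0.0083  0.0027 -0.0017] turn [-0.0028  0.0013  0.0008] | shift in turned frame [ 0.0083  0.0027 -0.0017]
```

View pics/side9z.png

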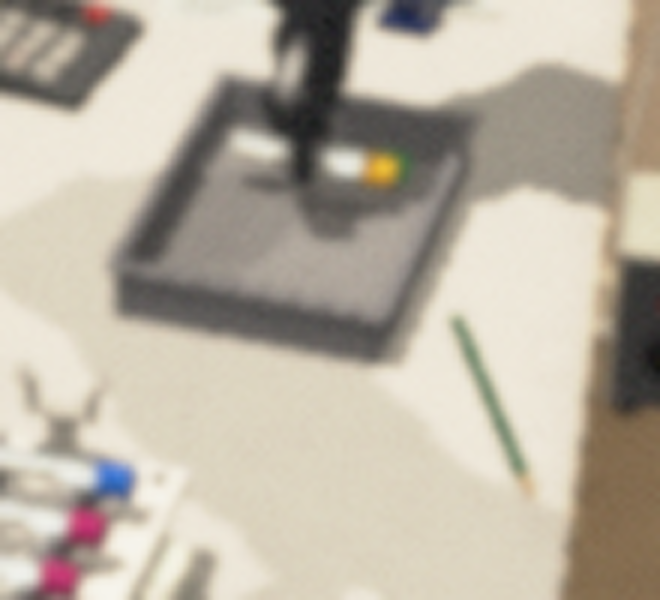

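```bash

python3 -m creep '[[[0.004,0.002,0,0,0,0],[0.004,0.001,0,0,0,0],[0,0,0,0,0,0]]]'
python3 -m creep '[[[0,0,0,0,0,0],[0,0,0,0,0,0],[0,0,0,0,0,0],[0,0,0,0,0,0]]]' 0.022
python3 -m creep '[[[-0.01,0,0,0,0,0],[-0.02,0,0,0,0,0],[-0.03,0,0,0,0,0],[-0.03,0,0,0,0,0],[-0.03,0,0,0,0,0],[-0.02,0.02,0,0,0,0],[0,0.04,0.002,0,0,0],[0,0.04,0.003,0,0,0],[0,0.04,0.003,0,0,0],[0,0.04,0.003,0,0,0],[0,0.04,0.003,0,0,0],[0,0.04,0.003,0,0,0]]]'
python3 go.py .6277 .2372 .15 1.434
python3 - <<'E'
from meas import *
S=shot('side')
a=S['frame'][190:290,320:430,::-1];cv2.imwrite('pics/side10z.png',cv2.resize(a,(440,400),interpolation=cv2.INTER_CUBIC))
E
```

```text
clock: 23.42
ee_pos: [0.5063, -0.3907, 0.0088]
orientation: [[-0.0, 0.139, 0.99], [0.0, 0.99, -0.139], [-1.0, 0.0, -0.0]]
ft_force: [-0.4, 1.0, -0.1]
finger_gap: 0.0116
clock: 23.75
ee_pos: [0.5066, -0.3913, 0.0094]
orientation: [[0.0, 0.139, 0.99], [-0.0, 0.99, -0.139], [-1.0, -0.0, 0.0]]
ft_force: [-0.1, -0.3, -0.2]
finger_gap: 0.0222
clock: 24.75
ee_pos: [0.5598, -0.1344, 0.1505]
orientation: [[0.001, 0.14, 0.99], [-0.0, 0.99, -0.14], [-1.0, -0.0, 0.001]]
ft_force: [0.8, 0.1, 0.0]
finger_gap: 0.0222
t 24.75 pos [ 0.5598 -0.1344  0.1505] gap 0.0222 F [0.8 0.1 0. ] q [-0.24  0.31 -0.24  1.02 -0.   -0.1 ]
shift(cur tool) [0.0004 0.3774 0.0153] turn [-0.0033  0.0013  0.0001] | shift in turned frame [0.0005 0.3773 0.0166]
```

View pics/side10z.png

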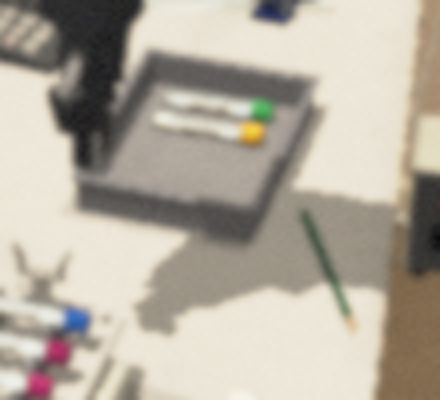

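Green and yellow both lie flat in the tote. Red next.

```bash

python3 -m creep '[[[0,0.04,0.002,-0.003,0,0],[0,0.04,0.002,0,0,0],[0,0.04,0.002,0,0,0],[0,0.04,0.002,0,0,0],[0,0.04,0.002,0,0,0],[0,0.04,0.002,0,0,0],[0,0.04,0.002,0,0,0],[0,0.04,0,0,0,0],[0,0.03,0,0,0,0],[0,0.02,0,0,0,0],[0,0,0,0,0,0],[0,0,0,0,0,0]]]' 0.027
python3 go.py .6277 .2372 .071 1.434
```

```text
clock: 25.8
ee_pos: [0.624, 0.2295, 0.1497]
orientation: [[0.0, 0.134, 0.991], [-0.0, 0.991, -0.134], [-1.0, -0.0, 0.0]]
ft_force: [0.4, -0.5, 0.6]
finger_gap: 0.0269
t 25.8 pos [0.624  0.2295 0.1497] gap 0.0269 F [ 0.4 -0.5  0.6] q [ 0.35  0.47 -0.    1.1  -0.    0.49]
shift(cur tool) [0.0787 0.0082 0.0026] turn [0.0021 0.0004 0.0002] | shift in turned frame [0.0787 0.0082 0.0026]
```

```bash

python3 -m creep '[[[0,0.007,0.002,0.002,0,0],[0.008,0,0,0,0,0],[0.015,0,0,0,0,0],[0.015,0,0,0,0,0],[0.015,0,0,0,0,0],[0.01,0,0,0,0,0],[0.006,0,0,0,0,0],[0,0,0,0,0,0],[0,0,0,0,0,0]]]'
python3 go.py .6277 .2372 .071 1.434
```

```text
clock: 26.55
ee_pos: [0.627, 0.2348, 0.0803]
orientation: [[-0.0, 0.139, 0.99], [-0.0, 0.99, -0.139], [-1.0, -0.0, -0.0]]
ft_force: [-0.4, 0.5, -0.3]
finger_gap: 0.0272
t 26.55 pos [0.627  0.2348 0.0803] gap 0.0272 F [-0.4  0.5 -0.3] q [ 0.36  0.53 -0.08  0.96 -0.    0.5 ]
shift(cur tool) [0.0093 0.0025 0.0004] turn [-0.0026 -0.0002  0.0001] | shift in turned frame [0.0093 0.0025 0.0004]
```

```bash

python3 -m creep '[[[0.005,0.001,0,0,0,0],[0.004,0.0005,0,0,0,0],[0,0,0,0,0,0]]]'
python3 -m creep '[[[0,0,0,0,0,0],[0,0,0,0,0,0],[0,0,0,0,0,0],[0,0,0,0,0,0],[0,0,0,0,0,0]]]' 0 40
python3 -m creep '[[[-0.006,0,0,0,0,0],[-0.012,0,0,0,0,0],[-0.02,0,0,0,0,0],[-0.02,0,0,0,0,0],[-0.02,0,0,0,0,0],[-0.012,0,0,0,0,0],[0,0,0,0,0,0]]]'
python3 go.py .51 -.359 .010 1.434
python3 - <<'E'
from meas import *
T=shot('top');S=shot('side')
b=cv2.resize(S['frame'][190:365,230:430,::-1],(600,525))
cv2.imwrite('pics/c11.png',b)
E
```

```text
clock: 26.8
ee_pos: [0.627, 0.2368, 0.0709]
orientation: [[-0.0, 0.138, 0.99], [-0.0, 0.99, -0.138], [-1.0, -0.0, -0.0]]
ft_force: [0.3, 0.4, -0.6]
finger_gap: 0.0266
clock: 27.22
ee_pos: [0.6272, 0.2373, 0.0716]
orientation: [[0.0, 0.138, 0.99], [0.001, 0.99, -0.138], [-1.0, 0.001, 0.0]]
ft_force: [-1.6, 2.8, 0.5]
finger_gap: 0.0115
clock: 27.8
ee_pos: [0.6293, 0.2369, 0.1656]
orientation: [[0.006, 0.139, 0.99], [0.001, 0.99, -0.139], [-1.0, 0.002, 0.006]]
ft_force: [0.6, 0.5, -0.0]
finger_gap: 0.0116
t 27.8 pos [0.6293 0.2369 0.1656] gap 0.0116 F [ 0.6  0.5 -0. ] q [ 0.36  0.47  0.04  1.13 -0.    0.5 ]
shift(cur tool) [ 0.1542 -0.607  -0.0363] turn [-0.0024  0.0056 -0.002 ] | shift in turned frame [ 0.1556 -0.6066 -0.0369]
```

View pics/c11.png

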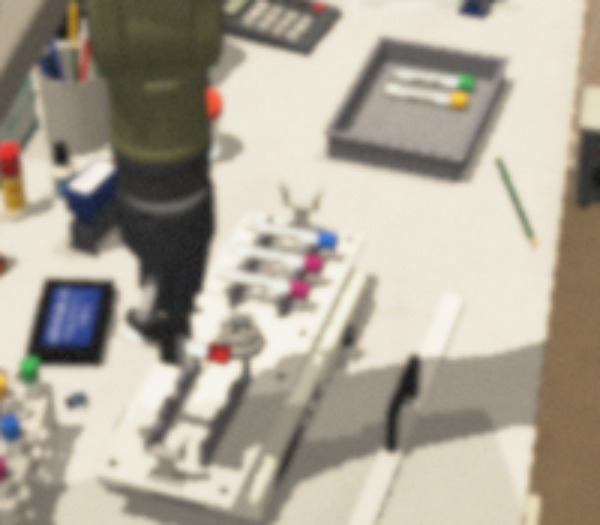

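Red is held, and the tote is unchanged.

```bash

python3 -m creep '[[[0,-0.015,0,0,0,0],[0,-0.03,-0.003,0,0,0],[0,-0.04,-0.003,0,0,0],[0,-0.04,-0.003,0,0,0],[0,-0.04,-0.003,0,0,0],[0,-0.04,-0.003,0,0,0],[0,-0.04,-0.003,0,0,0],[0,-0.04,-0.003,0,0,0],[0,-0.04,-0.003,0,0,0],[0,-0.04,-0.003,0,0,0],[0,-0.04,-0.003,0,0,0],[0,-0.04,-0.001,0,0,0]]]'
python3 -m creep '[[[0,-0.04,0,0,0,0],[0,-0.04,0,0,0,0],[0,-0.04,0,0,0,0],[0,-0.025,0,0,0,0],[0,-0.015,0,0,0,0],[0.01,0,0,0,0,0],[0.02,0,0,0,0,0],[0.02,0,0,0,0,0],[0.02,0,0,0,0,0],[0.02,0,0,0,0,0],[0.01,0,0,0,0,0],[0,0,0,0,0,0]]]'
python3 go.py .51 -.359 .010 1.434
```

```text
clock: 28.9
ee_pos: [0.5321, -0.2017, 0.1598]
orientation: [[-0.003, 0.139, 0.99], [0.0, 0.99, -0.139], [-1.0, 0.0, -0.003]]
ft_force: [1.3, 0.2, 0.5]
finger_gap: 0.0115
clock: 29.9
ee_pos: [0.5105, -0.3553, 0.0577]
orientation: [[-0.005, 0.137, 0.991], [0.004, 0.991, -0.137], [-1.0, 0.003, -0.006]]
ft_force: [-0.9, 0.2, 0.1]
finger_gap: 0.0119
t 29.9 pos [ 0.5105 -0.3553  0.0577] gap 0.0119 F [-0.9  0.2  0.1] q [-0.61  0.48 -0.22  0.88  0.   -0.47]
shift(cur tool) [ 0.0477 -0.0039  0.0003] turn [-0.0006 -0.0057 -0.0032] | shift in turned frame [ 0.0477 -0.0038  0.0001]
```

```bash

python3 -m creep '[[[0.014,-0.001,0,0,0,0],[0.014,0,0,0,0,0],[0.01,0,0,0,0,0],[0.006,0,0,0,0,0],[0.003,0,0,0,0,0],[0,0,0,0,0,0],[0,0,0,0,0,0]]]'
python3 go.py .51 -.359 .010 1.434
python3 - <<'E'
from meas import *
S=shot('side')
a=S['frame'][190:290,320:430,::-1];cv2.imwrite('pics/side12z.png',cv2.resize(a,(440,400),interpolation=cv2.INTER_CUBIC))
E
```

```text
clock: 30.48
ee_pos: [0.5129, -0.3593, 0.0148]
orientation: [[0.0, 0.138, 0.99], [-0.0, 0.99, -0.138], [-1.0, -0.0, 0.001]]
ft_force: [0.8, -0.9, 0.4]
finger_gap: 0.0115
t 30.48 pos [ 0.5129 -0.3593  0.0148] gap 0.0115 F [ 0.8 -0.9  0.4] q [-0.61  0.52 -0.26  0.79  0.   -0.47]
shift(cur tool) [ 0.0048 -0.0001 -0.0029] turn [-0.0019  0.0005  0.0002] | shift in turned frame [ 0.0048 -0.0001 -0.0029]
```

View pics/side12z.png

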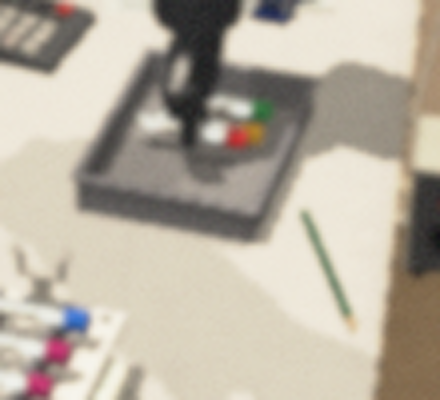

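```bash

python3 -m creep '[[[0.003,0,0,0,0,0],[0.002,0,0,0,0,0],[0,0,0,0,0,0]]]'
python3 -m creep '[[[0,0,0,0,0,0],[0,0,0,0,0,0],[0,0,0,0,0,0],[0,0,0,0,0,0]]]' 0.022
python3 -m creep '[[[-0.01,0,0,0,0,0],[-0.02,0,0,0,0,0],[-0.03,0,0,0,0,0],[-0.03,0,0,0,0,0],[-0.03,0,0,0,0,0],[-0.02,0.02,0,0,0,0],[0,0.04,0.002,0,0,0],[0,0.04,0.003,0,0,0],[0,0.04,0.003,0,0,0],[0,0.04,0.003,0,0,0],[0,0.04,0.003,0,0,0],[0,0.04,0.003,0,0,0]]]'
python3 go.py .6007 .0431 .15 1.434
python3 - <<'E'
from meas import *
S=shot('side')
a=S['frame'][190:290,320:430,::-1];cv2.imwrite('pics/side13z.png',cv2.resize(a,(440,400),interpolation=cv2.INTER_CUBIC))
E
```

```text
clock: 30.78
ee_pos: [0.5125, -0.3591, 0.0091]
orientation: [[-0.0, 0.138, 0.99], [0.0, 0.99, -0.138], [-1.0, 0.0, -0.0]]
ft_force: [-0.1, -0.5, 0.5]
finger_gap: 0.0119
clock: 31.12
ee_pos: [0.5127, -0.3593, 0.0094]
orientation: [[0.0, 0.138, 0.99], [-0.0, 0.99, -0.138], [-1.0, -0.0, 0.0]]
ft_force: [0.2, 0.1, -0.3]
finger_gap: 0.0221
clock: 32.12
ee_pos: [0.5656, -0.1023, 0.1505]
orientation: [[0.001, 0.139, 0.99], [-0.0, 0.99, -0.139], [-1.0, -0.0, 0.001]]
ft_force: [1.6, 0.5, 1.0]
finger_gap: 0.022
t 32.12 pos [ 0.5656 -0.1023  0.1505] gap 0.022 F [1.6 0.5 1. ] q [-0.18  0.31 -0.24  1.02 -0.   -0.04]
shift(cur tool) [0.0005 0.1488 0.0146] turn [-0.0023  0.0012  0.0001] | shift in turned frame [0.0005 0.1488 0.0149]
```

View pics/side13z.png

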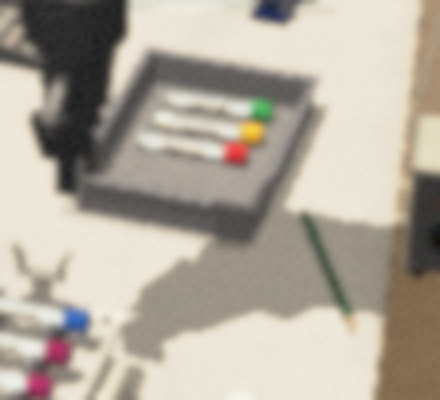

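Three tubes are in the tote. Next is the magenta tube nearest the nut.

```bash

python3 -m creep '[[[0,0.03,0.003,-0.002,0,0],[0,0.03,0.003,0,0,0],[0,0.03,0.003,0,0,0],[0,0.03,0.003,0,0,0],[0,0.02,0.0015,0,0,0],[0,0.008,0.001,0,0,0],[0.008,0,0,0,0,0],[0.008,0,0,0,0,0],[0,0,0,0,0,0],[0,0,0,0,0,0]]]' 0.026
python3 go.py .6007 .0431 .071 1.434
```

```text
clock: 33.0
ee_pos: [0.5988, 0.0391, 0.1323]
orientation: [[-0.002, 0.138, 0.99], [-0.001, 0.99, -0.138], [-1.0, -0.001, -0.002]]
ft_force: [-0.3, -0.2, 0.2]
finger_gap: 0.0262
t 33.0 pos [0.5988 0.0391 0.1323] gap 0.0262 F [-0.3 -0.2  0.2] q [ 0.07  0.37 -0.2   1.   -0.    0.2 ]
shift(cur tool) [0.0612 0.0043 0.0014] turn [-0.0017 -0.0022  0.0008] | shift in turned frame [0.0613 0.0042 0.0013]
```

```bash

python3 -m creep '[[[0.005,0.003,0.001,0,0,0],[0.012,0,0,0,0,0],[0.015,0,0,0,0,0],[0.012,0,0,0,0,0],[0.006,0,0,0,0,0],[0,0,0,0,0,0],[0,0,0,0,0,0]]]'
python3 go.py .6007 .0431 .071 1.434
```

```text
clock: 33.58
ee_pos: [0.601, 0.0433, 0.0828]
orientation: [[-0.001, 0.136, 0.991], [-0.0, 0.991, -0.136], [-1.0, -0.0, -0.001]]
ft_force: [1.2, -0.2, 1.1]
finger_gap: 0.0255
t 33.58 pos [0.601  0.0433 0.0828] gap 0.0255 F [ 1.2 -0.2  1.1] q [ 0.07  0.42 -0.25  0.9  -0.    0.21]
shift(cur tool) [ 0.0118 -0.0002 -0.0003] turn [-0.0001 -0.0011  0.0002] | shift in turned frame [ 0.0118 -0.0002 -0.0003]
```

```bash

python3 -m creep '[[[0.006,0,0,0,0,0],[0.005,0,0,0,0,0],[0,0,0,0,0,0]]]'
python3 -m creep '[[[0,0,0,0,0,0],[0,0,0,0,0,0],[0,0,0,0,0,0],[0,0,0,0,0,0],[0,0,0,0,0,0]]]' 0 40
python3 -m creep '[[[-0.006,0,0,0,0,0],[-0.012,0,0,0,0,0],[-0.02,0,0,0,0,0],[-0.02,0,0,0,0,0],[-0.02,0,0,0,0,0],[-0.012,0,0,0,0,0],[0,0,0,0,0,0]]]'
python3 go.py .5145 -.3263 .010 1.434
python3 - <<'E'
from meas import *
S=shot('side')
b=cv2.resize(S['frame'][190:365,230:430,::-1],(600,525))
cv2.imwrite('pics/c14.png',b)
E
```

```text
clock: 33.83
ee_pos: [0.6011, 0.0434, 0.0716]
orientation: [[-0.001, 0.136, 0.991], [-0.0, 0.991, -0.136], [-1.0, -0.0, -0.001]]
ft_force: [0.2, -0.3, -1.6]
finger_gap: 0.0261
clock: 34.25
ee_pos: [0.6013, 0.0434, 0.0724]
orientation: [[-0.0, 0.136, 0.991], [0.0, 0.991, -0.136], [-1.0, 0.0, -0.0]]
ft_force: [-1.4, -0.3, -0.0]
finger_gap: 0.012
clock: 34.83
ee_pos: [0.6041, 0.0436, 0.167]
orientation: [[0.007, 0.136, 0.991], [0.0, 0.991, -0.136], [-1.0, 0.001, 0.007]]
ft_force: [0.1, -0.2, -0.2]
finger_gap: 0.0117
t 34.83 pos [0.6041 0.0436 0.167 ] gap 0.0117 F [ 0.1 -0.2 -0.2] q [ 0.07  0.35 -0.15  1.07 -0.    0.21]
shift(cur tool) [ 0.1562 -0.3789 -0.0394] turn [-0.      0.0068 -0.0014] | shift in turned frame [ 0.157  -0.3786 -0.0383]
```

View pics/c14.png

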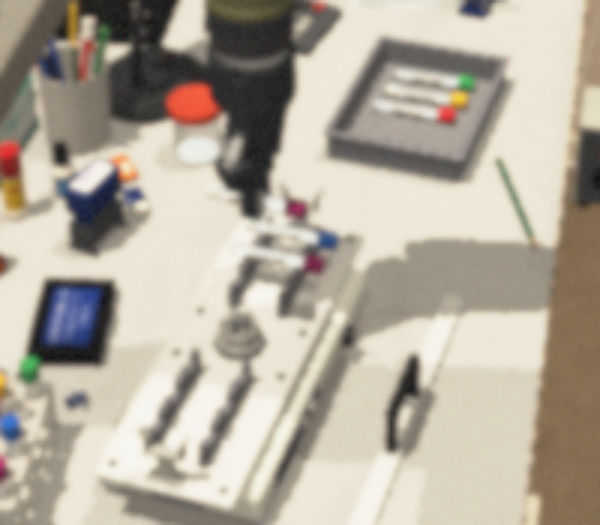

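```bash

python3 -m creep '[[[0,-0.015,0,0,0,0],[0,-0.03,-0.004,0,0,0],[0,-0.04,-0.004,0,0,0],[0,-0.04,-0.004,0,0,0],[0,-0.04,-0.004,0,0,0],[0,-0.04,-0.004,0,0,0],[0,-0.04,-0.004,0,0,0],[0,-0.04,-0.004,0,0,0],[0,-0.04,-0.004,0,0,0],[0,-0.03,-0.003,0,0,0],[0,-0.018,-0.002,0,0,0],[0,-0.006,0,0,0,0]]]'
python3 -m creep '[[[0.01,0,0,0,0,0],[0.02,0,0,0,0,0],[0.02,0,0,0,0,0],[0.02,0,0,0,0,0],[0.02,0,0,0,0,0],[0.015,0,0,0,0,0],[0.01,0,0,0,0,0],[0,0,0,0,0,0],[0,0,0,0,0,0]]]'
python3 go.py .5145 -.3263 .010 1.434
```

```text
clock: 35.88
ee_pos: [0.5107, -0.3303, 0.161]
orientation: [[-0.002, 0.141, 0.99], [-0.0, 0.99, -0.141], [-1.0, -0.0, -0.002]]
ft_force: [-1.2, 0.2, -0.7]
finger_gap: 0.0118
clock: 36.63
ee_pos: [0.5127, -0.3259, 0.0466]
orientation: [[-0.001, 0.135, 0.991], [0.001, 0.991, -0.135], [-1.0, 0.001, -0.002]]
ft_force: [0.2, 0.9, 0.4]
finger_gap: 0.0115
t 36.63 pos [ 0.5127 -0.3259  0.0466] gap 0.0115 F [0.2 0.9 0.4] q [-0.57  0.46 -0.28  0.83  0.   -0.43]
shift(cur tool) [ 0.0366 -0.0002  0.0019] turn [ 0.0011 -0.0015 -0.0009] | shift in turned frame [ 0.0366 -0.0002  0.0019]
```

```bash

python3 -m creep '[[[0.012,0,0,0,0,0],[0.012,0,0,0,0,0],[0.007,0,0,0,0,0],[0.003,0,0,0,0,0],[0.002,0,0,0,0,0],[0,0,0,0,0,0]]]'
python3 go.py .5145 -.3263 .010 1.434
python3 -m creep '[[[0,0,0,0,0,0],[0,0,0,0,0,0],[0,0,0,0,0,0],[0,0,0,0,0,0]]]' 0.022
python3 -m creep '[[[-0.01,0,0,0,0,0],[-0.02,0,0,0,0,0],[-0.03,0,0,0,0,0],[-0.03,0,0,0,0,0],[-0.03,0,0,0,0,0],[-0.02,0.02,0,0,0,0],[0,0.04,0.002,0,0,0],[0,0.04,0.003,0,0,0],[0,0.04,0.003,0,0,0],[0,0.04,0.003,0,0,0],[0,0.04,0.003,0,0,0],[0,0.04,0.003,0,0,0]]]'
python3 go.py .5955 .0054 .15 1.434
python3 - <<'E'
from meas import *
S=shot('side')
a=S['frame'][190:290,320:430,::-1];cv2.imwrite('pics/side15z.png',cv2.resize(a,(440,400),interpolation=cv2.INTER_CUBIC))
E
```

```text
clock: 37.13
ee_pos: [0.5128, -0.3269, 0.0108]
orientation: [[-0.001, 0.136, 0.991], [0.0, 0.991, -0.136], [-1.0, 0.0, -0.001]]
ft_force: [-0.7, 0.7, 0.2]
finger_gap: 0.0116
t 37.13 pos [ 0.5128 -0.3269  0.0108] gap 0.0116 F [-0.7  0.7  0.2] q [-0.57  0.5  -0.31  0.76  0.   -0.43]
shift(cur tool) [0.0008 0.0008 0.0016] turn [-0.0001 -0.0007 -0.0004] | shift in turned frame [0.0008 0.0008 0.0016]
clock: 37.47
ee_pos: [0.5134, -0.3272, 0.0117]
orientation: [[0.001, 0.136, 0.991], [-0.0, 0.991, -0.136], [-1.0, -0.0, 0.001]]
ft_force: [-1.0, -0.5, 0.6]
finger_gap: 0.022
clock: 38.47
ee_pos: [0.5656, -0.0699, 0.1525]
orientation: [[0.001, 0.137, 0.991], [-0.0, 0.991, -0.137], [-1.0, 0.0, 0.001]]
ft_force: [0.4, -0.5, -0.8]
finger_gap: 0.0217
t 38.47 pos [ 0.5656 -0.0699  0.1525] gap 0.0217 F [ 0.4 -0.5 -0.8] q [-0.12  0.3  -0.25  1.02 -0.    0.01]
shift(cur tool) [0.0026 0.0787 0.0193] turn [-0.0003  0.0013 -0.    ] | shift in turned frame [0.0025 0.0787 0.0193]
```

View pics/side15z.png

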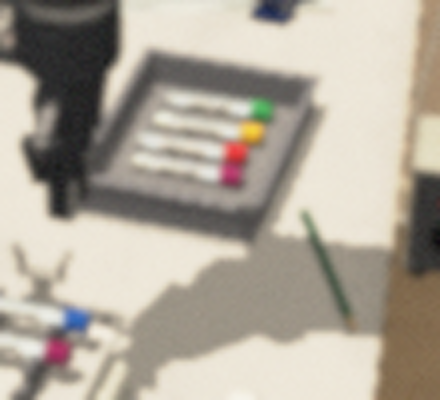

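Four tubes are in. Next, the second magenta.

```bash

python3 -m creep '[[[0,0.03,0.008,0,0,0],[0,0.025,0.008,0,0,0],[0,0.015,0.003,0,0,0],[0,0.006,0,0,0,0],[0.01,0,0,0,0,0],[0.01,0,0,0,0,0],[0,0,0,0,0,0],[0,0,0,0,0,0]]]' 0.026
python3 go.py .5955 .0054 .071 1.434
```

```text
clock: 39.18
ee_pos: [0.593, -0.0004, 0.1299]
orientation: [[-0.003, 0.138, 0.99], [-0.0, 0.99, -0.138], [-1.0, -0.001, -0.003]]
ft_force: [-0.3, -0.6, 0.6]
finger_gap: 0.0259
t 39.18 pos [ 0.593  -0.0004  0.1299] gap 0.0259 F [-0.3 -0.6  0.6] q [-0.    0.36 -0.22  0.99 -0.    0.14]
shift(cur tool) [0.0589 0.0061 0.0019] turn [-0.0017 -0.0029  0.0007] | shift in turned frame [0.0589 0.0061 0.0017]
```

```bash

python3 -m creep '[[[0.003,0.004,0.001,0,0,0],[0.012,0,0,0,0,0],[0.015,0,0,0,0,0],[0.012,0,0,0,0,0],[0.006,0,0,0,0,0],[0,0,0,0,0,0],[0,0,0,0,0,0]]]'
python3 go.py .5955 .0054 .071 1.434
```

```text
clock: 39.77
ee_pos: [0.5959, 0.0047, 0.0832]
orientation: [[-0.001, 0.137, 0.991], [0.0, 0.991, -0.137], [-1.0, -0.0, -0.001]]
ft_force: [-0.3, -0.3, 0.1]
finger_gap: 0.0262
t 39.77 pos [0.5959 0.0047 0.0832] gap 0.0262 F [-0.3 -0.3  0.1] q [ 0.01  0.4  -0.27  0.9   0.    0.14]
shift(cur tool) [ 0.0122  0.0007 -0.0005] turn [-0.0002 -0.0006  0.    ] | shift in turned frame [ 0.0122  0.0007 -0.0005]
```

```bash

python3 -m creep '[[[0.006,0,0,0,0,0],[0.006,0,0,0,0,0],[0,0,0,0,0,0]]]'
python3 -m creep '[[[0,0,0,0,0,0],[0,0,0,0,0,0],[0,0,0,0,0,0],[0,0,0,0,0,0],[0,0,0,0,0,0]]]' 0 40
python3 -m creep '[[[-0.006,0,0,0,0,0],[-0.012,0,0,0,0,0],[-0.02,0,0,0,0,0],[-0.02,0,0,0,0,0],[-0.02,0,0,0,0,0],[-0.012,0,0,0,0,0],[0,0,0,0,0,0]]]'
python3 go.py .519 -.2936 .010 1.434
python3 - <<'E'
from meas import *
S=shot('side')
b=cv2.resize(S['frame'][190:365,230:430,::-1],(600,525))
cv2.imwrite('pics/c16.png',b)
E
```

```text
clock: 40.02
ee_pos: [0.5956, 0.0047, 0.0704]
orientation: [[-0.001, 0.136, 0.991], [-0.0, 0.991, -0.136], [-1.0, -0.0, -0.001]]
ft_force: [-0.4, -0.3, 0.1]
finger_gap: 0.0257
clock: 40.43
ee_pos: [0.5961, 0.0054, 0.0714]
orientation: [[-0.0, 0.136, 0.991], [0.001, 0.991, -0.136], [-1.0, 0.001, -0.0]]
ft_force: [-0.7, 4.3, -0.7]
finger_gap: 0.0116
clock: 41.02
ee_pos: [0.5986, 0.004, 0.166]
orientation: [[0.007, 0.137, 0.991], [-0.001, 0.991, -0.137], [-1.0, -0.0, 0.007]]
ft_force: [-0.4, 0.0, 1.2]
finger_gap: 0.0118
t 41.02 pos [0.5986 0.004  0.166 ] gap 0.0118 F [-0.4  0.   1.2] q [ 0.01  0.34 -0.17  1.06 -0.    0.14]
shift(cur tool) [ 0.1558 -0.3056 -0.0392] turn [-0.0005  0.0068  0.0004] | shift in turned frame [ 0.156  -0.3057 -0.0383]
```

View pics/c16.png

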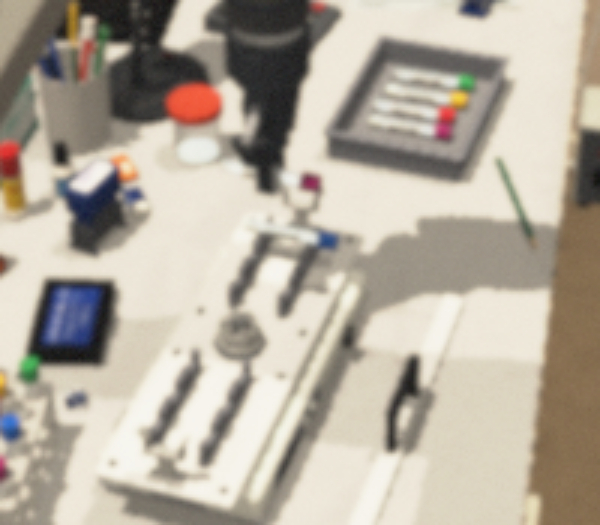

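```bash

python3 -m creep '[[[0,-0.015,0,0,0,0],[0,-0.03,-0.004,0,0,0],[0,-0.04,-0.005,0,0,0],[0,-0.04,-0.005,0,0,0],[0,-0.04,-0.005,0,0,0],[0,-0.04,-0.005,0,0,0],[0,-0.04,-0.005,0,0,0],[0,-0.03,-0.004,0,0,0],[0,-0.02,-0.002,0,0,0],[0,-0.01,-0.001,0,0,0]]]'
python3 -m creep '[[[0.01,0,0,0,0,0],[0.02,0,0,0,0,0],[0.02,0,0,0,0,0],[0.02,0,0,0,0,0],[0.02,0,0,0,0,0],[0.01,0,0,0,0,0],[0.0,0,0,0,0,0],[0,0,0,0,0,0]]]'
python3 go.py .519 -.2936 .010 1.434
python3 - <<'E'
from meas import *
S=shot('side')
a=S['frame'][190:290,320:430,::-1];cv2.imwrite('pics/side17z.png',cv2.resize(a,(440,400),interpolation=cv2.INTER_CUBIC))
E
```

```text
clock: 41.9
ee_pos: [0.5164, -0.2957, 0.1601]
orientation: [[-0.002, 0.14, 0.99], [-0.0, 0.99, -0.14], [-1.0, -0.001, -0.002]]
ft_force: [-0.2, -0.5, -0.2]
finger_gap: 0.0115
clock: 42.57
ee_pos: [0.5185, -0.2913, 0.0606]
orientation: [[-0.002, 0.135, 0.991], [0.001, 0.991, -0.135], [-1.0, 0.001, -0.002]]
ft_force: [0.5, -0.2, 1.0]
finger_gap: 0.0113
t 42.57 pos [ 0.5185 -0.2913  0.0606] gap 0.0113 F [ 0.5 -0.2  1. ] q [-0.51  0.42 -0.3   0.85  0.   -0.38]
shift(cur tool) [ 0.0506 -0.0022  0.0009] turn [ 0.0011 -0.0017 -0.0008] | shift in turned frame [ 0.0506 -0.0022  0.0009]
```

View pics/side17z.png

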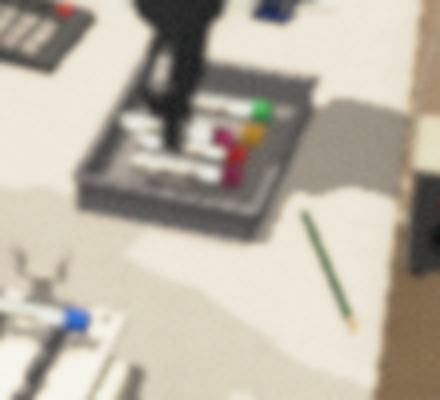

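```bash

python3 -m creep '[[[0.012,-0.0015,0,0,0,0],[0.014,0,0,0,0,0],[0.012,0,0,0,0,0],[0.007,0,0,0,0,0],[0.004,0,0,0,0,0],[0,0,0,0,0,0],[0,0,0,0,0,0]]]'
python3 go.py .519 -.2936 .010 1.434
python3 -m creep '[[[0,0,0,0,0,0],[0,0,0,0,0,0],[0,0,0,0,0,0],[0,0,0,0,0,0]]]' 0.022
python3 -m creep '[[[-0.01,0,0,0,0,0],[-0.02,0,0,0,0,0],[-0.03,0,0,0,0,0],[-0.03,0,0,0,0,0],[-0.03,0,0,0,0,0],[-0.02,0.02,0,0,0,0],[0,0.03,0.004,0,0,0],[0,0.04,0.004,0,0,0],[0,0.04,0.004,0,0,0],[0,0.04,0.004,0,0,0],[0,0.04,0.004,0,0,0],[0,0.02,0.002,0,0,0]]]'
python3 go.py .5903 -.0322 .15 1.434
python3 - <<'E'
from meas import *
S=shot('side')
a=S['frame'][190:290,320:430,::-1];cv2.imwrite('pics/side18z.png',cv2.resize(a,(440,400),interpolation=cv2.INTER_CUBIC))
E
```

```text
clock: 43.2
ee_pos: [0.5187, -0.294, 0.0123]
orientation: [[-0.0, 0.136, 0.991], [0.0, 0.991, -0.136], [-1.0, 0.0, -0.0]]
ft_force: [0.0, 0.1, 0.7]
finger_gap: 0.0117
t 43.2 pos [ 0.5187 -0.294   0.0123] gap 0.0117 F [0.  0.1 0.7] q [-0.52  0.48 -0.34  0.75  0.   -0.38]
shift(cur tool) [0.0023 0.0005 0.0002] turn [-0.     -0.0001 -0.    ] | shift in turned frame [0.0023 0.0005 0.0002]
clock: 43.53
ee_pos: [0.519, -0.2942, 0.0128]
orientation: [[0.001, 0.136, 0.991], [-0.0, 0.991, -0.136], [-1.0, -0.0, 0.001]]
ft_force: [0.2, -0.4, 0.0]
finger_gap: 0.0219
clock: 44.53
ee_pos: [0.5725, -0.0651, 0.1534]
orientation: [[0.001, 0.134, 0.991], [0.001, 0.991, -0.134], [-1.0, 0.002, 0.001]]
ft_force: [0.2, -0.7, -0.2]
finger_gap: 0.022
t 44.53 pos [ 0.5725 -0.0651  0.1534] gap 0.022 F [ 0.2 -0.7 -0.2] q [-0.11  0.31 -0.23  1.03  0.    0.02]
shift(cur tool) [0.0035 0.035  0.0132] turn [ 0.0029  0.0012 -0.0016] | shift in turned frame [0.0034 0.035  0.0131]
```

View pics/side18z.png

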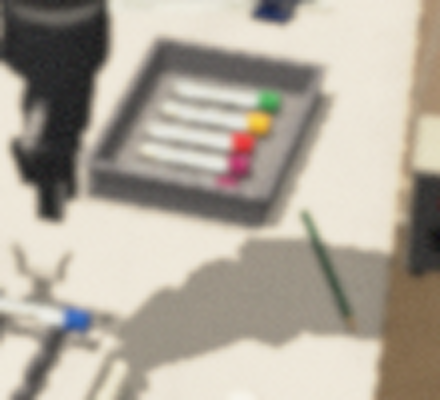

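The tote has been knocked: its near-left corner went from about (78,205) to (90,190). All five tubes are still in it. I'll pick up blue, then measure the tote again.

```bash

python3 -m creep '[[[0,0.015,0.006,0,0,0],[0,0.012,0.005,0,0,0],[0,0.006,0.001,0,0,0],[0,0.002,0,0,0,0],[0.01,0,0,0,0,0],[0.01,0,0,0,0,0],[0,0,0,0,0,0],[0,0,0,0,0,0]]]' 0.027
python3 go.py .5903 -.0322 .071 1.434
```

```text
clock: 45.25
ee_pos: [0.587, -0.0367, 0.1308]
orientation: [[-0.003, 0.137, 0.991], [-0.0, 0.991, -0.137], [-1.0, -0.0, -0.003]]
ft_force: [0.0, -1.2, -0.5]
finger_gap: 0.027
t 45.25 pos [ 0.587  -0.0367  0.1308] gap 0.027 F [ 0.  -1.2 -0.5] q [-0.06  0.35 -0.23  0.99 -0.    0.08]
shift(cur tool) [0.0598 0.005  0.0028] turn [-0.0011 -0.0029  0.0004] | shift in turned frame [0.0598 0.0049 0.0026]
```

```bash

python3 -m creep '[[[0.004,0.0035,0.0015,0,0,0],[0.012,0,0,0,0,0],[0.015,0,0,0,0,0],[0.012,0,0,0,0,0],[0.006,0,0,0,0,0],[0,0,0,0,0,0],[0,0,0,0,0,0]]]'
python3 go.py .5903 -.0322 .071 1.434
```

```text
clock: 45.83
ee_pos: [0.5904, -0.0329, 0.0834]
orientation: [[-0.0, 0.137, 0.991], [-0.0, 0.991, -0.137], [-1.0, -0.0, -0.0]]
ft_force: [0.1, -0.2, 0.4]
finger_gap: 0.0269
t 45.83 pos [ 0.5904 -0.0329  0.0834] gap 0.0269 F [ 0.1 -0.2  0.4] q [-0.06  0.4  -0.28  0.89 -0.    0.08]
shift(cur tool) [ 0.0124  0.0006 -0.0002] turn [-0.0002 -0.0002  0.0001] | shift in turned frame [ 0.0124  0.0006 -0.0002]
```

```bash

python3 -m creep '[[[0.006,0,0,0,0,0],[0.006,0,0,0,0,0],[0,0,0,0,0,0]]]'
python3 -m creep '[[[0,0,0,0,0,0],[0,0,0,0,0,0],[0,0,0,0,0,0],[0,0,0,0,0,0],[0,0,0,0,0,0]]]' 0 40
python3 -m creep '[[[-0.006,0,0,0,0,0],[-0.012,0,0,0,0,0],[-0.02,0,0,0,0,0],[-0.02,0,0,0,0,0],[-0.02,0,0,0,0,0],[-0.012,0,0,0,0,0],[0,0,0,0,0,0]]]'
python3 go.py .519 -.2936 .010 1.434
python3 - <<'E'
from meas import *
T=shot('top');S=shot('side')
b=cv2.resize(S['frame'][190:365,230:430,::-1],(600,525))
cv2.imwrite('pics/c19.png',b)
a=T['frame'][225:310,355:460,::-1];cv2.imwrite('pics/t19.png',cv2.resize(a,(735,595),interpolation=cv2.INTER_CUBIC))
E
```

```text
clock: 46.08
ee_pos: [0.59, -0.0328, 0.0705]
orientation: [[-0.001, 0.136, 0.991], [0.0, 0.991, -0.136], [-1.0, -0.0, -0.001]]
ft_force: [0.2, 0.4, 0.1]
finger_gap: 0.0269
clock: 46.5
ee_pos: [0.5904, -0.0322, 0.0714]
orientation: [[0.0, 0.136, 0.991], [0.001, 0.991, -0.136], [-1.0, 0.001, -0.0]]
ft_force: [-0.8, 3.6, -1.7]
finger_gap: 0.0114
clock: 47.08
ee_pos: [0.5929, -0.0337, 0.166]
orientation: [[0.007, 0.137, 0.991], [-0.002, 0.991, -0.137], [-1.0, -0.001, 0.007]]
ft_force: [1.5, 0.2, 0.1]
finger_gap: 0.0117
t 47.08 pos [ 0.5929 -0.0337  0.166 ] gap 0.0117 F [1.5 0.2 0.1] q [-0.06  0.33 -0.18  1.06 -0.    0.08]
shift(cur tool) [ 0.1559 -0.2674 -0.0387] turn [-0.0005  0.0068  0.0008] | shift in turned frame [ 0.156  -0.2676 -0.0378]
```

View pics/c19.png

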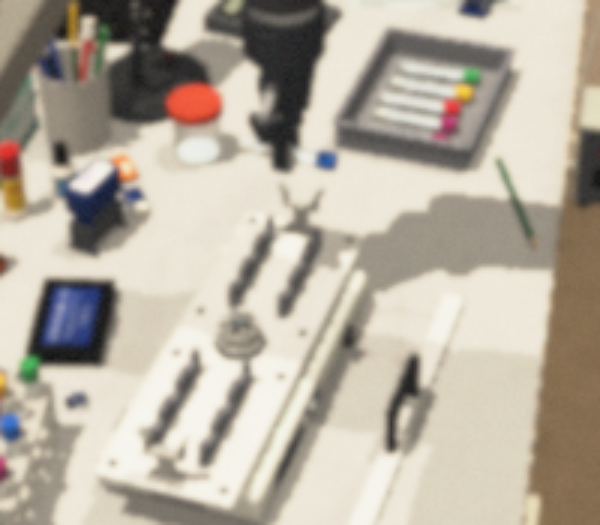

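View pics/t19.png

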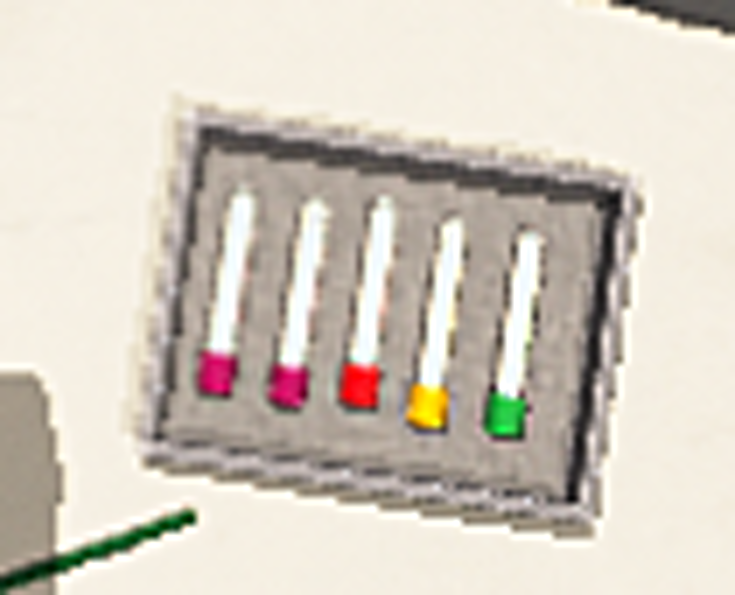

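The tote moved about 2 cm to the right, and the five tubes lie parallel in it. The sixth goes between yellow and green, midpoint px ≈(423.4,271).

```bash
python3 - <<'E'
from meas import *
T=shot('top')
f=lambda a,b,z:onz(T,355+a/7,225+b/7,z)
print(f(479,322,.014), 'sp',np.linalg.norm(f(440,315,.014)-f(517,330,.014)),'wall',np.linalg.norm(f(517,330,.014)-f(597,345,.014)))
C=np.array([f(*p,.036) for p in((187,105),(635,185),(595,530),(145,460))]);print(C,C.mean(0))
E
python3 go.py .50 -.42 .15 1.434
```

```text
[ 0.50105998 -0.4246259   0.014     ] sp 0.03581974751437415 wall 0.037219933174499606
[[ 0.59820659 -0.28946405  0.036     ]
 [ 0.56276706 -0.49177732  0.036     ]
 [ 0.40789377 -0.47235566  0.036     ]
 [ 0.43880994 -0.27028962  0.036     ]] [ 0.50191934 -0.38097166  0.036     ]
t 47.23 pos [ 0.5903 -0.0332  0.1614] gap 0.0116 F [-1.   0.2  0.2] q [-0.06  0.33 -0.18  1.06 -0.    0.08]
shift(cur tool) [ 0.0116 -0.3955 -0.0366] turn [-0.0003  0.0002  0.0007] | shift in turned frame [ 0.0114 -0.3955 -0.0367]
```

```bash

python3 -m creep '[[[0,-0.02,0,0,0,0],[0,-0.03,-0.004,0,0,0],[0,-0.04,-0.004,0,0,0],[0,-0.04,-0.004,0,0,0],[0,-0.04,-0.004,0,0,0],[0,-0.04,-0.004,0,0,0],[0,-0.04,-0.004,0,0,0],[0,-0.04,-0.004,0,0,0],[0,-0.04,-0.004,0,0,0],[0,-0.04,-0.002,0,0,0],[0,-0.02,-0.001,0,0,0],[0,-0.01,0,0,0,0]]]'
python3 -m creep '[[[0.01,0,0,0,0,0],[0.02,0,0,0,0,0],[0.02,0,0,0,0,0],[0.02,0,0,0,0,0],[0.02,0,0,0,0,0],[0.01,0,0,0,0,0],[0.0,0,0,0,0,0],[0,0,0,0,0,0]]]'
python3 go.py .501 -.4246 .024 1.434
```

```text
clock: 48.23
ee_pos: [0.4991, -0.4271, 0.1596]
orientation: [[-0.002, 0.14, 0.99], [0.0, 0.99, -0.14], [-1.0, 0.0, -0.002]]
ft_force: [-0.0, -0.1, 0.1]
finger_gap: 0.0113
clock: 48.9
ee_pos: [0.5011, -0.4227, 0.0606]
orientation: [[-0.001, 0.135, 0.991], [0.001, 0.991, -0.135], [-1.0, 0.001, -0.002]]
ft_force: [-0.6, 0.3, 1.2]
finger_gap: 0.0118
t 48.9 pos [ 0.5011 -0.4227  0.0606] gap 0.0118 F [-0.6  0.3  1.2] q [-0.7   0.53 -0.13  0.91  0.   -0.57]
shift(cur tool) [ 0.0366 -0.0019  0.0002] turn [ 0.0014 -0.0016 -0.0012] | shift in turned frame [ 0.0366 -0.0019  0.0002]
```

```bash

python3 -m creep '[[[0.01,-0.0012,0,0,0,0],[0.014,0,0,0,0,0],[0.008,0,0,0,0,0],[0.003,0,0,0,0,0],[0,0,0,0,0,0],[0,0,0,0,0,0]]]'
python3 go.py .501 -.4246 .024 1.434
python3 - <<'E'
from meas import *
S=shot('side')
a=S['frame'][190:290,320:430,::-1];cv2.imwrite('pics/side20z.png',cv2.resize(a,(660,600),interpolation=cv2.INTER_CUBIC))
E
```

```text
clock: 49.4
ee_pos: [0.5012, -0.4257, 0.0267]
orientation: [[0.0, 0.137, 0.991], [-0.0, 0.991, -0.137], [-1.0, -0.0, 0.0]]
ft_force: [1.3, -0.1, 0.1]
finger_gap: 0.0118
t 49.4 pos [ 0.5012 -0.4257  0.0267] gap 0.0118 F [ 1.3 -0.1  0.1] q [-0.7   0.56 -0.16  0.85  0.   -0.57]
shift(cur tool) [ 0.0027  0.0011 -0.0003] turn [-0.0001  0.0004  0.0002] | shift in turned frame [ 0.0027  0.0011 -0.0003]
```

View pics/side20z.png

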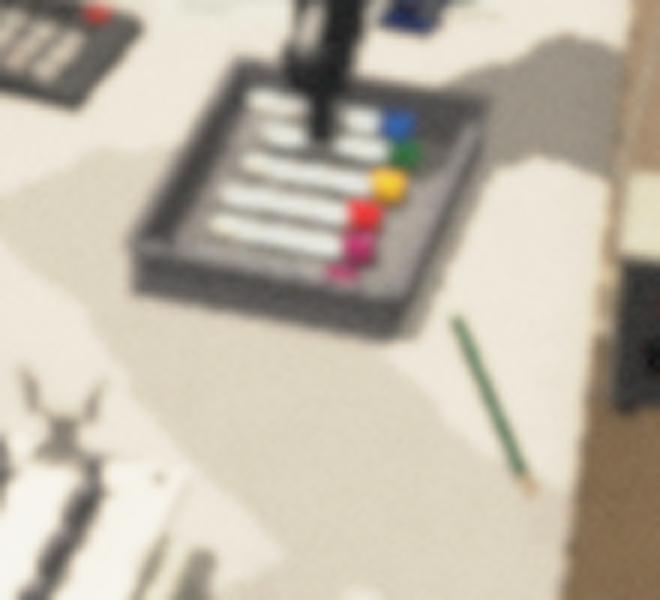

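Blue is above the yellow/green gap once its height is allowed for. Releasing.

```bash

python3 -m creep '[[[0.001,0.001,0,0,0,0],[0,0,0,0,0,0],[0,0,0,0,0,0],[0,0,0,0,0,0],[0,0,0,0,0,0]]]' 0.022
python3 -m creep '[[[-0.01,0,0,0,0,0],[-0.02,0,0,0,0,0],[-0.03,0,0,0,0,0],[-0.03,0,0,0,0,0],[-0.03,0,0,0,0,0],[-0.02,0.02,0,0,0,0],[0,0.04,0.002,0,0,0],[0,0.04,0.003,0,0,0],[0,0.04,0.003,0,0,0],[0,0.04,0.003,0,0,0],[0,0.04,0.003,0,0,0],[0,0.04,0.003,0,0,0]]]'
python3 go.py .609 .1025 .15 1.434
python3 - <<'E'
from meas import *
T=shot('top');S=shot('side')
a=T['frame'][225:310,355:460,::-1];cv2.imwrite('pics/t21.png',cv2.resize(a,(735,595),interpolation=cv2.INTER_CUBIC))
a=S['frame'][190:290,320:430,::-1];cv2.imwrite('pics/side21z.png',cv2.resize(a,(660,600),interpolation=cv2.INTER_CUBIC))
# nut views
a=T['frame'][221:251,241:271,::-1];cv2.imwrite('pics/nutT.png',cv2.resize(a,(600,600),interpolation=cv2.INTER_LANCZOS4))
b=S['frame'][288:318,294:324,::-1];cv2.imwrite('pics/nutS.png',cv2.resize(b,(600,600),interpolation=cv2.INTER_LANCZOS4))
E
```

```text
clock: 49.87
ee_pos: [0.5013, -0.4246, 0.0255]
orientation: [[0.0, 0.136, 0.991], [-0.0, 0.991, -0.136], [-1.0, -0.0, 0.0]]
ft_force: [-0.6, 1.3, 0.4]
finger_gap: 0.022
clock: 50.87
ee_pos: [0.5537, -0.1675, 0.1664]
orientation: [[0.001, 0.137, 0.991], [-0.0, 0.991, -0.137], [-1.0, -0.0, 0.001]]
ft_force: [0.9, 0.1, 0.5]
finger_gap: 0.0222
t 50.87 pos [ 0.5537 -0.1675  0.1664] gap 0.0222 F [0.9 0.1 0.5] q [-0.29  0.31 -0.21  1.06  0.   -0.16]
shift(cur tool) [0.0164 0.275  0.0179] turn [-0.0004  0.0012  0.0002] | shift in turned frame [0.0164 0.275  0.018 ]
```

View pics/t21.png

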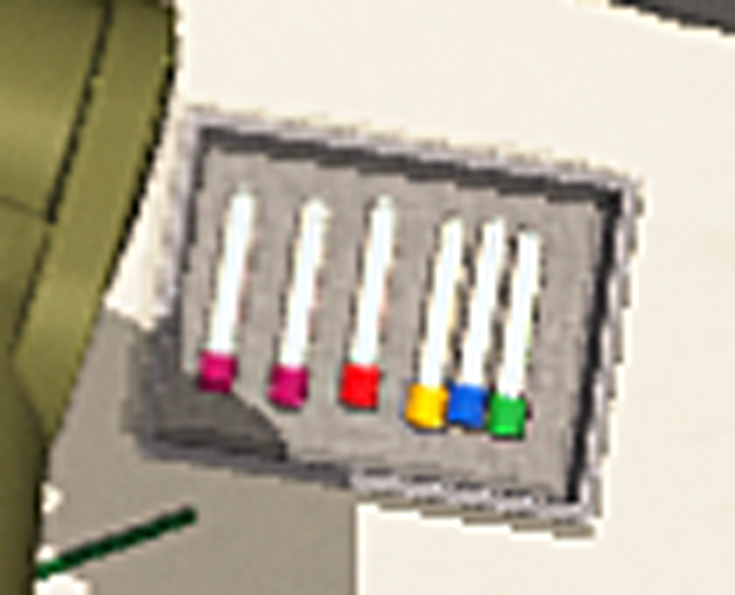

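View pics/nutT.png

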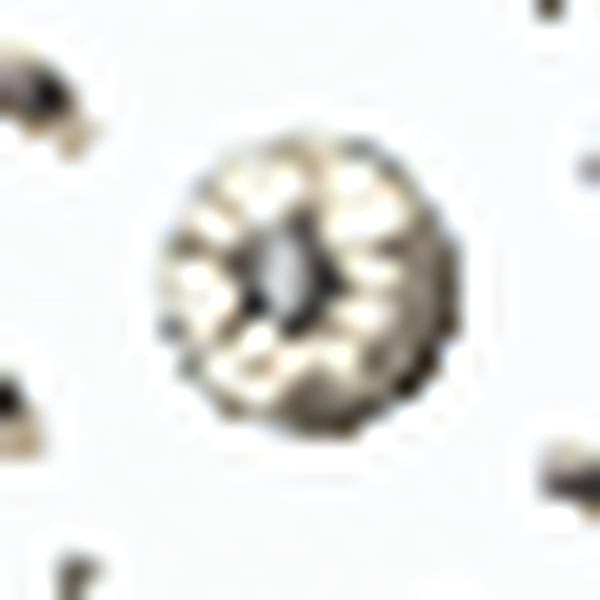

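View pics/nutS.png

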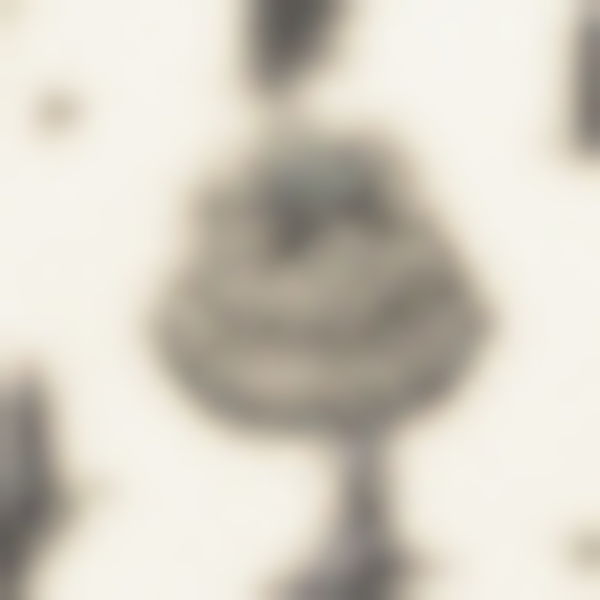

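All six tubes are in the tote. Next is the nut angle: an angular brightness profile of the nut's top ring, folded by 60°.

```bash
cat > nutang.py <<'E'
from meas import *
np.set_printoptions(precision=2,suppress=True,linewidth=150)
N=8
fr=[]
for _ in range(N):
    T=shot('top');fr.append(T['frame'].astype(np.float32))
f=np.mean(fr,0);g=f.mean(2);print('noise',np.std([x.mean(2)[200:280,200:300] for x in fr],0).mean())
import sys
for cx,cy in((.608,.1005),(.609,.102),(.6085,.103),(.610,.102)):
    ang=np.arange(0,360,5.)
    prof=[]
    for rr in (.0105,.012,.0135,.015):
        row=[]
        for a in ang: # yaw in shaker frame
            t=np.radians(a)-.138
            u,v=proj(T,[cx+rr*np.cos(t),cy+rr*np.sin(t),.089])
            row.append(cv2.getRectSubPix(g,(1,1),(float(u),float(v)))[0,0])
        prof.append(row)
    p=np.array(prof);m=p.mean(0)
    # 60deg harmonic
    z=(m*np.exp(-6j*np.radians(ang))).mean()
    zs=[(r*np.exp(-6j*np.radians(ang))).mean() for r in p]
    # m ~ 2|z| cos(6a+arg z): min (slots) at 6a+arg=pi
    s=lambda z:((180-np.degrees(np.angle(z)))/6)%60
    print(cx,cy,proj(T,[cx,cy,.089]),'amp',abs(z),'slotyaw',s(z),'v deg',(-s(z))%60,[((-s(q))%60).round(1) for q in zs],[abs(q).round(1) for q in zs])
    print(m[::2].round(0))
E
python3 nutang.py
```

```text
noise 0.4664319
0.608 0.1005 [255.84 235.22] amp 12.285713742876455 slotyaw 7.1657518690854785 v deg 52.834248130914524 [np.float64(52.2), np.float64(52.4), np.float64(53.2), np.float64(53.2)] [np.float64(7.6), np.float64(12.5), np.float64(15.0), np.float64(14.2)]
[171. 146. 168. 199. 203. 177. 159. 132. 142. 196. 215. 196. 158. 188. 231. 215. 211. 219. 188. 152. 168. 195. 208. 170. 156. 180. 189. 188. 175.
 202. 199. 176. 223. 246. 242. 223.]
0.609 0.102 [255.36 234.89] amp 9.230521522744583 slotyaw 6.441383602621978 v deg 53.558616397378024 [np.float64(54.3), np.float64(52.8), np.float64(53.2), np.float64(54.0)] [np.float64(9.3), np.float64(10.7), np.float64(9.0), np.float64(8.0)]
[154. 185. 210. 231. 213. 190. 194. 159. 160. 208. 239. 233. 200. 160. 199. 233. 212. 213. 218. 193. 179. 205. 222. 202. 178. 207. 220. 200. 197.
 229. 185. 208. 244. 244. 229. 190.]
0.6085 0.103 [255.03 235.05] amp 7.540625301630897 slotyaw 5.381726683704954 v deg 54.618273316295046 [np.float64(56.3), np.float64(55.0), np.float64(54.7), np.float64(52.2)] [np.float64(8.4), np.float64(8.4), np.float64(6.2), np.float64(7.5)]
[156. 188. 220. 224. 199. 197. 194. 154. 183. 229. 241. 238. 208. 172. 195. 234. 215. 213. 216. 200. 171. 189. 217. 219. 186. 202. 225. 213. 190.
 228. 203. 209. 234. 235. 210. 159.]
0.61 0.102 [255.36 234.56] amp 6.122282664828905 slotyaw 6.859619036031712 v deg 53.14038096396829 [np.float64(52.9), np.float64(52.4), np.float64(52.1), np.float64(55.7)] [np.float64(6.1), np.float64(7.6), np.float64(5.9), np.float64(5.2)]
[167. 200. 222. 241. 229. 197. 206. 184. 150. 189. 225. 236. 214. 164. 176. 228. 219. 211. 223. 210. 195. 212. 220. 195. 195. 219. 217. 189. 213.
 210. 178. 228. 250. 245. 229. 196.]
```

```bash
sed -e "s/shot('top')/shot('side')/" nutang.py > nutang2.py; sed -i 's/(.608,.1005),(.609,.102),(.6085,.103),(.610,.102)/(.608,.1005),(.609,.102),(.607,.103),(.6095,.104),(.608,.105)/' nutang2.py; python3 nutang2.py
```

```text
noise 1.2478942
0.608 0.1005 [309.33 296.08] amp 1.060866079748639 slotyaw 31.874662977372008 v deg 28.125337022627992 [np.float64(28.9), np.float64(28.5), np.float64(28.4), np.float64(26.2)] [np.float64(1.1), np.float64(1.2), np.float64(1.1), np.float64(0.8)]
[212. 206. 196. 181. 166. 156. 149. 142. 129. 115. 113. 122. 133. 132. 123. 122. 133. 152. 171. 185. 194. 201. 205. 209. 212. 215. 218. 221. 219.
 207. 192. 184. 191. 203. 212. 214.]
0.609 0.102 [308.85 296.4 ] amp 1.575518955321284 slotyaw 45.26679668623378 v deg 14.733203313766218 [np.float64(16.8), np.float64(16.2), np.float64(14.8), np.float64(11.5)] [np.float64(1.4), np.float64(1.7), np.float64(1.6), np.float64(1.7)]
[214. 208. 197. 183. 170. 160. 156. 151. 140. 125. 113. 120. 131. 137. 132. 123. 123. 135. 152. 167. 176. 183. 188. 192. 197. 202. 209. 212. 208.
 197. 184. 187. 199. 211. 216. 217.]
0.607 0.103 [309.49 296.74] amp 1.3667065969741121 slotyaw 30.282884627150285 v deg 29.717115372849715 [np.float64(28.1), np.float64(28.6), np.float64(29.9), np.float64(32.8)] [np.float64(1.3), np.float64(1.5), np.float64(1.6), np
[... 351 characters left out ...]
0.7), np.float64(7.2)] [np.float64(1.3), np.float64(1.8), np.float64(2.3), np.float64(2.3)]
[211. 203. 192. 183. 172. 166. 161. 156. 147. 135. 125. 125. 133. 142. 141. 132. 125. 126. 135. 150. 160. 166. 170. 174. 179. 185. 193. 197. 195.
 187. 183. 190. 203. 212. 215. 214.]
0.608 0.105 [308.97 297.18] amp 0.4962858659766023 slotyaw 44.97071686180099 v deg 15.029283138199013 [np.float64(22.3), np.float64(20.6), np.float64(12.7), np.float64(1.7)] [np.float64(0.9), np.float64(0.8), np.float64(0.5), np.float64(1.0)]
[197. 187. 178. 168. 164. 161. 157. 150. 140. 131. 129. 136. 144. 147. 144. 137. 132. 134. 144. 158. 170. 175. 176. 176. 176. 179. 183. 189. 190.
 185. 179. 182. 190. 198. 202. 202.]
```

The side view is too blurred for the angle. The top profile suggests v≈0.8–0.9. I'll check it by touch: grip lightly with the jaws at the v=0.8 direction and read the opening, which is 32 mm if aligned and 37 mm across corners.

```bash

python3 -m creep '[[[0,0.03,0.002,0,0,0],[0,0.04,0.002,0,0,0],[0,0.04,0.002,0,0,0],[0,0.04,0.002,0,0,0],[0,0.04,0.002,0,0,0],[0,0.04,0.002,0,0,0],[0,0.03,0.002,0,0,0],[0,0.015,0.002,0,0,0],[0.005,0,0.001,0,0,0]]]' 0.046 20
python3 -m creep '[[[0,0,0,0.12,0,0],[0,0,0,0.12,0,0],[0,0,0,0.12,0,0],[0,0,0,0.12,0,0],[0,0,0,0.12,0,0],[0,0,0,0.12,0,0],[0,0,0,0.12,0,0],[0,0,0,0.12,0,0],[0,0,0,0.12,0,0],[0,0,0,0.12,0,0],[0,0,0,0.122,0,0],[0,0,0,0,0,0]]]'
python3 go.py .609 .1025 .12 .112
```

```text
clock: 52.52
ee_pos: [0.609, 0.1043, 0.161]
orientation: [[0.002, 0.132, 0.991], [0.001, 0.991, -0.132], [-1.0, 0.001, 0.002]]
ft_force: [0.9, -0.5, 0.5]
finger_gap: 0.0461
clock: 53.52
ee_pos: [0.6076, 0.0993, 0.16]
orientation: [[-0.001, 0.994, 0.107], [-0.001, 0.107, -0.994], [-1.0, -0.001, 0.001]]
ft_force: [-0.2, 0.1, 0.5]
finger_gap: 0.046
t 53.52 pos [0.6076 0.0993 0.16  ] gap 0.046 F [-0.2  0.1  0.5] q [ 0.16  0.38 -0.12  1.07 -0.    1.63]
shift(cur tool) [ 0.04    0.0018 -0.0031] turn [-0.0045  0.0007  0.0006] | shift in turned frame [ 0.04    0.0018 -0.003 ]
```

```bash

python3 -m creep '[[[0.01,0.001,-0.003,-0.004,0,0],[0.015,0,0,0,0,0],[0.015,0,0,0,0,0],[0.01,0,0,0,0,0],[0,0,0,0,0,0],[0,0,0,0,0,0]]]'
python3 go.py .609 .1025 .075 .112
python3 - <<'E'
from meas import *
S=shot('side')
a=S['frame'][260:330,275:345,::-1];cv2.imwrite('pics/side22z.png',cv2.resize(a,(600,600),interpolation=cv2.INTER_CUBIC))
E
```

```text
clock: 54.02
ee_pos: [0.6078, 0.1036, 0.1094]
orientation: [[-0.002, 0.993, 0.117], [-0.0, 0.117, -0.993], [-1.0, -0.002, 0.0]]
ft_force: [-0.0, -1.1, 0.5]
finger_gap: 0.0459
t 54.02 pos [0.6078 0.1036 0.1094] gap 0.0459 F [-0.  -1.1  0.5] q [ 0.17  0.42 -0.19  0.97 -0.    1.62]
shift(cur tool) [0.0344 0.0012 0.0012] turn [0.0051 0.0002 0.0019] | shift in turned frame [0.0344 0.0011 0.0012]
```

View pics/side22z.png

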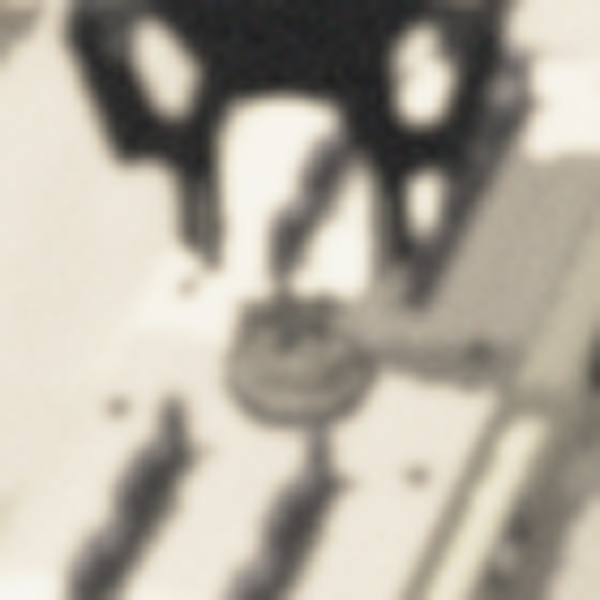

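The fingers straddle the nut (tips at px x≈205 and 405, nut at x≈300). Descending slowly.

```bash

python3 -m creep '[[[0.008,0.001,0.001,0.002,0,0],[0.01,0,0,0,0,0],[0.01,0,0,0,0,0],[0.006,0,0,0,0,0],[0,0,0,0,0,0],[0,0,0,0,0,0]]]'
python3 go.py .609 .1025 .075 .112
```

```text
clock: 54.57
ee_pos: [0.6089, 0.103, 0.0755]
orientation: [[-0.002, 0.993, 0.114], [-0.0, 0.114, -0.993], [-1.0, -0.002, 0.0]]
ft_force: [0.4, -0.4, 0.2]
finger_gap: 0.0459
t 54.57 pos [0.6089 0.103  0.0755] gap 0.0459 F [ 0.4 -0.4  0.2] q [ 0.17  0.45 -0.22  0.9   0.    1.62]
shift(cur tool) [0.0005 0.     0.0005] turn [0.0021 0.0001 0.0016] | shift in turned frame [0.0005 0.     0.0005]
```

```bash

python3 -m creep '[[[0.003,0,0,0,0,0],[0,0,0,0,0,0],[0,0,0,0,0,0]]]'
python3 -m creep '[[[0,0,0,0,0,0],[0,0,0,0,0,0],[0,0,0,0,0,0],[0,0,0,0,0,0]]]' 0.025 20
python3 go.py .609 .1025 .072 .112
python3 -m creep '[[[0,0,0,0,0,0],[0,0,0,0,0,0]]]'
python3 go.py .609 .1025 .072 .112; python3 -c "
from h import *
print(robot.observe()['moment'])"
```

```text
clock: 54.82
ee_pos: [0.6097, 0.1031, 0.0735]
orientation: [[0.0, 0.994, 0.114], [0.0, 0.114, -0.994], [-1.0, 0.0, -0.0]]
ft_force: [0.3, -0.8, -0.2]
finger_gap: 0.0459
clock: 55.15
ee_pos: [0.6092, 0.1031, 0.0738]
orientation: [[-0.0, 0.994, 0.114], [0.0, 0.114, -0.994], [-1.0, -0.0, -0.0]]
ft_force: [-3.4, -0.8, 6.7]
finger_gap: 0.0353
t 55.15 pos [0.6092 0.1031 0.0738] gap 0.0353 F [-3.4 -0.8  6.7] q [ 0.17  0.45 -0.23  0.9   0.    1.62]
shift(cur tool) [ 0.0018 -0.0003  0.0006] turn [ 0.0021 -0.0001  0.0003] | shift in turned frame [ 0.0018 -0.0003  0.0006]
clock: 55.32
ee_pos: [0.6092, 0.1031, 0.0738]
orientation: [[-0.0, 0.993, 0.114], [0.0, 0.114, -0.993], [-1.0, -0.0, -0.0]]
ft_force: [-3.9, 0.2, 5.8]
finger_gap: 0.0352
t 55.32 pos [0.6092 0.1031 0.0738] gap 0.0352 F [-3.9  0.2  5.8] q [ 0.17  0.45 -0.23  0.9   0.    1.62]
shift(cur tool) [ 0.0018 -0.0003  0.0005] turn [ 0.0021 -0.      0.0003] | shift in turned frame [ 0.0018 -0.0003  0.0005]
[-0.12633786  0.86704242  0.09448834]
```

The opening reads 35.3 mm and stays there, so the jaws are about 0.35–0.40 rad off the flats. That gives v≈0.40–0.46. The bright spots in the top profile are then the slots, giving v≈0.40, which agrees. Opening, turning back 0.37 rad and gripping again.

```bash

python3 -m creep '[[[0,0,0,0,0,0],[0,0,0,0,0,0],[0,0,0,0,0,0],[0,0,0,-0.12,0,0],[0,0,0,-0.12,0,0],[0,0,0,-0.125,0,0],[0,0,0,0,0,0],[0,0,0,0,0,0]]]' 0.046
python3 go.py .609 .1025 .072 .489
python3 -m creep '[[[0,0,0,0,0,0],[0,0,0,0,0,0],[0,0,0,0,0,0],[0,0,0,0,0,0],[0,0,0,0,0,0]]]' 0.02 20
python3 go.py .609 .1025 .072 .489
```

```text
clock: 55.98
ee_pos: [0.6098, 0.1031, 0.0732]
orientation: [[0.0, 0.889, 0.458], [-0.0, 0.458, -0.889], [-1.0, 0.0, 0.0]]
ft_force: [-0.6, -0.6, -0.2]
finger_gap: 0.0459
t 55.98 pos [0.6098 0.1031 0.0732] gap 0.0459 F [-0.6 -0.6 -0.2] q [ 0.17  0.45 -0.23  0.9  -0.    1.26]
shift(cur tool) [ 0.0012 -0.0009  0.0002] turn [-0.0135  0.0001 -0.0002] | shift in turned frame [ 0.0012 -0.0009  0.0002]
clock: 56.4
ee_pos: [0.6096, 0.1031, 0.0734]
orientation: [[0.0, 0.888, 0.46], [-0.0, 0.46, -0.888], [-1.0, 0.0, 0.0]]
ft_force: [-0.9, -0.3, 2.4]
finger_gap: 0.032
t 56.4 pos [0.6096 0.1031 0.0734] gap 0.032 F [-0.9 -0.3  2.4] q [ 0.17  0.45 -0.23  0.9  -0.    1.26]
shift(cur tool) [ 0.0014 -0.0008  0.0002] turn [-0.0106  0.0001 -0.    ] | shift in turned frame [ 0.0014 -0.0008  0.0002]
```

```bash

python3 -m creep '[[[0,0,0,0,0,0],[0,0,0,0,0,0],[0,0,0,0,0,0]]]' 0.02 80
python3 go.py .609 .1025 .072 .489
```

```text
clock: 56.65
ee_pos: [0.6096, 0.103, 0.0737]
orientation: [[0.0, 0.888, 0.461], [-0.0, 0.461, -0.888], [-1.0, 0.0, 0.0]]
ft_force: [-3.3, -0.9, 6.2]
finger_gap: 0.0305
t 56.65 pos [0.6096 0.103  0.0737] gap 0.0305 F [-3.3 -0.9  6.2] q [ 0.17  0.45 -0.23  0.9  -0.    1.26]
shift(cur tool) [ 0.0017 -0.0008  0.0002] turn [-0.0104  0.0001 -0.0002] | shift in turned frame [ 0.0017 -0.0008  0.0002]
```

The opening is 30.5 mm at 80 N, the same ~1.3–1.5 mm pad offset as on the handle and tubes, so the jaws sit square on the flats. Turning clockwise 0.617 rad to bring them onto the shaker x axis.

```bash

python3 -m creep '[[[0,0,0,0.05,0,0],[0,0,0,0.07,0,0],[0,0,0,0.07,0,0],[0,0,0,0.07,0,0],[0,0,0,0.07,0,0],[0,0,0,0,0,0]]]'
python3 go.py .6096 .103 .072 -.138
python3 -c "
from h import *
print(robot.observe()['moment'])"
```

```text
clock: 57.15
ee_pos: [0.6092, 0.1029, 0.0737]
orientation: [[-0.0, 0.989, 0.145], [-0.0, 0.145, -0.989], [-1.0, -0.0, 0.0]]
ft_force: [-3.4, -1.9, 6.2]
finger_gap: 0.0301
t 57.15 pos [0.6092 0.1029 0.0737] gap 0.0301 F [-3.4 -1.9  6.2] q [ 0.17  0.45 -0.23  0.9  -0.    1.59]
shift(cur tool) [ 0.0017  0.0004 -0.    ] turn [0.2836 0.0002 0.0004] | shift in turned frame [ 0.0017  0.0004 -0.0001]
[-0.16528367  0.76225982 -0.17068779]
```

```bash

python3 -m creep '[[[0,0,0,0.07,0,0],[0,0,0,0.07,0,0],[0,0,0,0.07,0,0],[0,0,0,0.05,0,0],[0,0,0,0.022,0,0],[0,0,0,0,0,0],[0,0,0,0,0,0],[0,0,0,0,0,0]]]'
python3 go.py .6096 .103 .072 -.138
python3 -c "
from h import *
print(robot.observe()['moment'])"
```

```text
clock: 57.82
ee_pos: [0.6089, 0.1029, 0.0737]
orientation: [[-0.001, 0.991, -0.133], [-0.0, -0.133, -0.991], [-1.0, -0.001, 0.0]]
ft_force: [-3.6, -0.9, 6.9]
finger_gap: 0.0305
t 57.82 pos [0.6089 0.1029 0.0737] gap 0.0305 F [-3.6 -0.9  6.9] q [ 0.17  0.45 -0.23  0.9  -0.    1.87]
shift(cur tool) [ 0.0017  0.0007 -0.0001] turn [0.0044 0.0003 0.0008] | shift in turned frame [ 0.0017  0.0007 -0.0001]
[-0.21588383  0.86424406 -0.1099663 ]
```

```bash

python3 -m creep '[[[0,0,0,0.005,0,0],[0,0,0,0,0,0]]]'
python3 go.py .6096 .103 .072 -.138
python3 -m creep '[[[0,0,0,0,0,0],[0,0,0,0,0,0],[0,0,0,0,0,0],[0,0,0,0,0,0]]]' 0.046 20
python3 -m creep '[[[0,0,0,0,0,0],[0,0,0,0,0,0],[0,0,0,0,0,0],[0,0,0,0,0,0]]]' 0.02 20
python3 go.py .6096 .103 .072 -.138
python3 -m creep '[[[0,0,0,0,0,0],[0,0,0,0,0,0],[0,0,0,0,0,0],[0,0,0,0,0,0]]]' 0.05 20
```

```text
clock: 57.98
ee_pos: [0.6089, 0.1029, 0.0737]
orientation: [[-0.001, 0.99, -0.138], [-0.0, -0.138, -0.99], [-1.0, -0.001, 0.0]]
ft_force: [-3.7, -1.1, 7.7]
finger_gap: 0.03
t 57.98 pos [0.6089 0.1029 0.0737] gap 0.03 F [-3.7 -1.1  7.7] q [ 0.17  0.45 -0.23  0.9  -0.    1.88]
shift(cur tool) [ 0.0017  0.0006 -0.0001] turn [-0.0003  0.0003  0.0008] | shift in turned frame [ 0.0017  0.0006 -0.0001]
clock: 58.32
ee_pos: [0.6097, 0.1031, 0.0731]
orientation: [[0.0, 0.99, -0.138], [0.0, -0.138, -0.99], [-1.0, 0.0, -0.0]]
ft_force: [0.9, -0.6, 0.4]
finger_gap: 0.0461
clock: 58.65
ee_pos: [0.609, 0.1032, 0.0734]
orientation: [[-0.001, 0.991, -0.137], [0.0, -0.137, -0.991], [-1.0, -0.001, -0.0]]
ft_force: [-3.4, 0.8, 5.2]
finger_gap: 0.0317
t 58.65 pos [0.609  0.1032 0.0734] gap 0.0317 F [-3.4  0.8  5.2] q [ 0.17  0.45 -0.23  0.9   0.    1.88]
shift(cur tool) [0.0014 0.0007 0.0002] turn [ 0.0003 -0.0002  0.0011] | shift in turned frame [0.0014 0.0007 0.0002]
clock: 58.98
ee_pos: [0.6099, 0.103, 0.0732]
orientation: [[0.0, 0.99, -0.138], [-0.0, -0.138, -0.99], [-1.0, 0.0, 0.0]]
ft_force: [-0.9, -0.2, -0.3]
finger_gap: 0.0501
```

Regripping at 20 N gives 31.7 mm, so the flats face along shaker x. Backing off and checking with the top camera.

```bash

python3 -m creep '[[[-0.01,0,0,0,0,0],[-0.02,0,0,0,0,0],[-0.02,0,0,0,0,0],[-0.02,0,0,0,0,0],[-0.01,0,0,0,0,0],[0,-0.02,0,0,0,0],[0,-0.03,0,0,0,0],[0,-0.03,0,0,0,0],[0,-0.03,0,0,0,0],[0,-0.025,0,0,0,0],[0,-0.015,0,0,0,0],[0,0,0,0,0,0]]]' 0.06
python3 go.py .457 .1211 .035 -.138
python3 nutang.py
python3 - <<'E'
from meas import *
T=shot('top');S=shot('side')
a=T['frame'][221:251,241:271,::-1];cv2.imwrite('pics/nutT2.png',cv2.resize(a,(600,600),interpolation=cv2.INTER_LANCZOS4))
a=T['frame'][225:310,355:460,::-1];cv2.imwrite('pics/t23.png',cv2.resize(a,(735,595),interpolation=cv2.INTER_CUBIC))
b=cv2.resize(S['frame'][190:365,230:430,::-1],(600,525))
cv2.imwrite('pics/c23.png',b)
E
```

```text
clock: 59.98
ee_pos: [0.4578, 0.1238, 0.1534]
orientation: [[-0.002, 0.991, -0.136], [-0.0, -0.136, -0.991], [-1.0, -0.002, 0.0]]
ft_force: [-0.2, -0.7, -0.7]
finger_gap: 0.06
t 59.98 pos [0.4578 0.1238 0.1534] gap 0.06 F [-0.2 -0.7 -0.7] q [ 0.26  0.13 -0.46  0.98  0.    1.97]
shift(cur tool) [ 0.1184 -0.0002  0.0027] turn [0.0012 0.0004 0.0019] | shift in turned frame [ 0.1184 -0.0004  0.0027]
noise 1.8487052
0.608 0.1005 [255.84 235.22] amp 10.493749625810908 slotyaw 33.179157835723636 v deg 26.820842164276364 [np.float64(26.5), np.float64(26.8), np.float64(27.3), np.float64(26.5)] [np.float64(5.9), np.float64(10.8), np.float64(12.9), np.float64(12.3)]
[229. 216. 175. 179. 174. 160. 173. 194. 168. 133. 148. 217. 210. 230. 222. 181. 190. 202. 200. 178. 178. 176. 158. 163. 179. 194. 172. 161. 188.
 217. 224. 216. 209. 155. 180. 222.]
0.609 0.102 [255.36 234.89] amp 8.11846119754448 slotyaw 33.89455689246019 v deg 26.105443107539813 [np.float64(26.0), np.float64(26.6), np.float64(25.7), np.float64(26.1)] [np.float64(5.2), np.float64(9.3), np.float64(9.7), np.float64(8.3)]
[239. 204. 
[... 323 characters left out ...]
.3), np.float64(26.9)] [np.float64(5.4), np.float64(7.6), np.float64(8.0), np.float64(5.4)]
[216. 184. 194. 194. 178. 196. 235. 235. 210. 172. 152. 234. 233. 231. 237. 222. 176. 183. 198. 210. 194. 200. 203. 185. 195. 231. 224. 214. 232.
 241. 226. 199. 155. 172. 217. 230.]
0.61 0.102 [255.36 234.56] amp 5.720837194571022 slotyaw 35.935880983866625 v deg 24.064119016133375 [np.float64(23.0), np.float64(24.2), np.float64(23.4), np.float64(25.6)] [np.float64(5.1), np.float64(5.7), np.float64(6.3), np.float64(5.9)]
[244. 214. 202. 211. 202. 182. 207. 236. 228. 197. 142. 169. 228. 216. 225. 222. 186. 198. 224. 223. 212. 213. 189. 193. 226. 226. 197. 214. 230.
 229. 215. 204. 148. 186. 235. 243.]
```

View pics/nutT2.png

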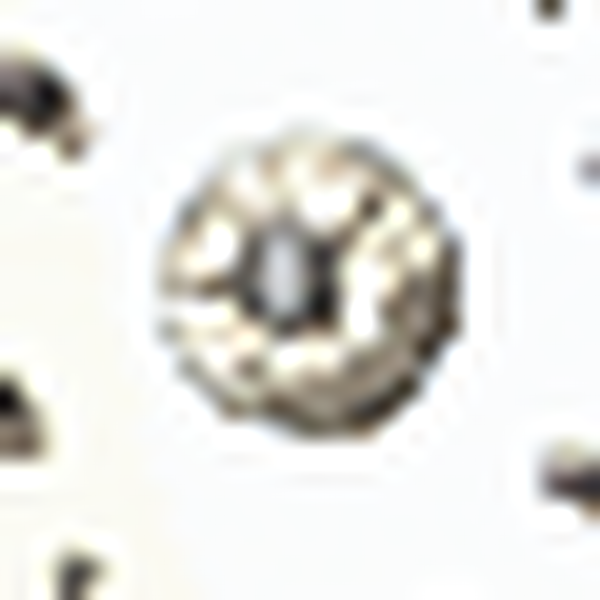

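View pics/c23.png

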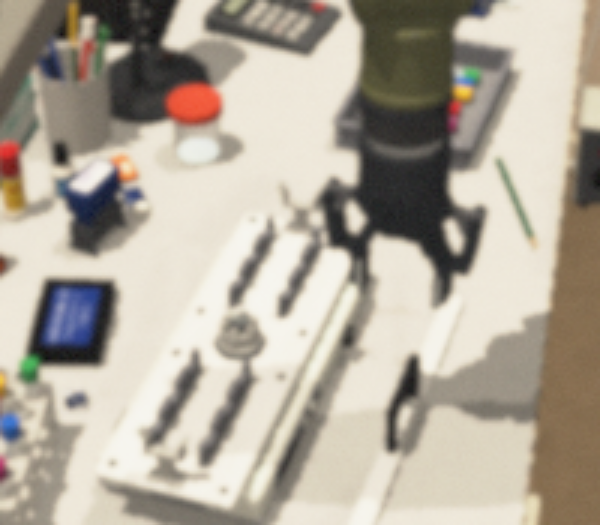

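The profile turned by about 0.59 rad, which agrees with the 0.615 rad commanded, and the jaw check says square: nut ≈1.05. The bar still stands at the front. Picking it up.

```bash

python3 -m creep '[[[0.016,0,0.002,0,0,0],[0.02,0,0,0,0,0],[0.02,0,0,0,0,0],[0.02,0,0,0,0,0],[0.02,0,0,0,0,0],[0.012,0,0,0,0,0],[0.006,0,0,0,0,0],[0,0,0,0,0,0],[0,0,0,0,0,0]]]'
python3 go.py .457 .1211 .034 -.138
```

```text
clock: 61.23
ee_pos: [0.4609, 0.1217, 0.0395]
orientation: [[-0.0, 0.99, -0.138], [-0.0, -0.138, -0.99], [-1.0, -0.0, 0.0]]
ft_force: [0.0, 1.0, 0.4]
finger_gap: 0.0599
t 61.23 pos [0.4609 0.1217 0.0395] gap 0.0599 F [0.  1.  0.4] q [ 0.26  0.26 -0.61  0.71 -0.    1.97]
shift(cur tool) [ 0.0055 -0.0038  0.0011] turn [-0.0001  0.0001  0.0002] | shift in turned frame [ 0.0055 -0.0038  0.0011]
```

```bash

python3 -m creep '[[[0.003,-0.0038,0.001,0,0,0],[0.002,0,0,0,0,0],[0,0,0,0,0,0],[0,0,0,0,0,0]]]'
python3 -m creep '[[[0,0,0,0,0,0],[0,0,0,0,0,0],[0,0,0,0,0,0],[0,0,0,0,0,0],[0,0,0,0,0,0],[0,0,0,0,0,0],[0,0,0,0,0,0],[0,0,0,0,0,0]]]' 0 60
python3 go.py .457 .1211 .034 -.138
python3 -m creep '[[[-0.006,0,0,0,0,0],[-0.012,0,0,0,0,0],[-0.02,0,0,0,0,0],[-0.025,0,0,0,0,0],[-0.025,0,0,0,0,0],[-0.025,0,0,0,0,0],[-0.025,0,0,0,0,0],[-0.025,0,0,0,0,0],[-0.015,0,0,0,0,0],[0,0,0,0,0,0],[0,0,0,0,0,0],[0,0,0,0,0,0]]]'
python3 go.py .6095 .1025 .2 -.138
python3 - <<'E'
from meas import *
T=shot('top','top24.png');S=shot('side')
b=cv2.resize(S['frame'][190:365,230:430,::-1],(600,525))
cv2.imwrite('pics/c24.png',b)
a=T['frame'][195:315,185:450,::-1];cv2.imwrite('pics/t24.png',cv2.resize(a,(795,360),interpolation=cv2.INTER_CUBIC))
E
```

```text
clock: 61.57
ee_pos: [0.457, 0.1213, 0.0347]
orientation: [[0.001, 0.99, -0.138], [0.0, -0.138, -0.99], [-1.0, 0.001, -0.0]]
ft_force: [-0.4, -0.6, -0.3]
finger_gap: 0.06
clock: 62.23
ee_pos: [0.4568, 0.1213, 0.0345]
orientation: [[0.0, 0.991, -0.137], [0.0, -0.137, -0.991], [-1.0, 0.0, -0.0]]
ft_force: [-1.5, -0.1, 5.1]
finger_gap: 0.011
t 62.23 pos [0.4568 0.1213 0.0345] gap 0.011 F [-1.5 -0.1  5.1] q [ 0.26  0.26 -0.62  0.7   0.    1.97]
shift(cur tool) [0.0005 0.0002 0.0002] turn [ 0.0001 -0.0001 -0.    ] | shift in turned frame [0.0005 0.0002 0.0002]
clock: 63.23
ee_pos: [0.456, 0.121, 0.211]
orientation: [[-0.002, 0.99, -0.138], [-0.001, -0.138, -0.99], [-1.0, -0.002, 0.001]]
ft_force: [0.1, 0.6, -2.6]
finger_gap: 0.0105
t 63.23 pos [0.456 0.121 0.211] gap 0.0105 F [ 0.1  0.6 -2.6] q [ 0.26  0.08 -0.38  1.11 -0.    1.97]
shift(cur tool) [ 0.0107  0.1546 -0.0028] turn [-0.0001  0.0007  0.0017] | shift in turned frame [ 0.011   0.1546 -0.0028]
```

View pics/c24.png

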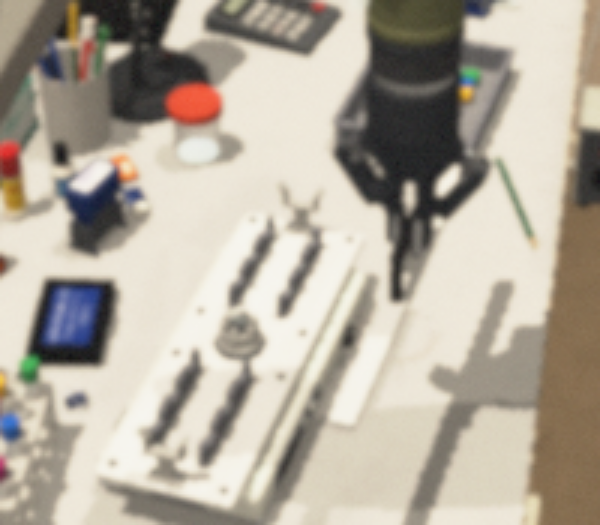

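View pics/t24.png

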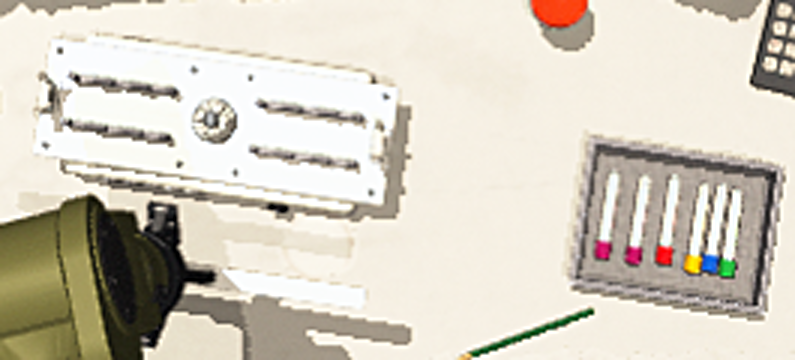

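The bar is held level, and all six tubes are still in the tote. Moving back over the brackets.

```bash

python3 -m creep '[[[0,0.008,0,0,0,0],[0,0.018,0,0,0,0],[0,0.018,0,0,0,0],[0,0.018,0,0,0,0],[0,0.018,0,0,0,0],[0,0.018,0,0,0,0],[0,0.018,0,0,0,0],[0,0.018,0,0,0,0],[0,0.012,-0.002,0,0,0],[0,0.008,0,0,0,0],[0,0,0,0,0,0],[0,0,0,0,0,0]]]'
python3 go.py .6095 .1015 .2 -.138
python3 -m creep '[[[0.008,0,0,0,0,0],[0.014,0,0,0,0,0],[0.014,0,0,0,0,0],[0.008,0,0,0,0,0],[0,0,0,0,0,0],[0,0,0,0,0,0],[0,0,0,0,0,0]]]'
python3 go.py .6095 .1015 .128 -.138
python3 - <<'E'
from meas import *
S=shot('side')
b=cv2.resize(S['frame'][215:365,240:370,::-1],(520,600),interpolation=cv2.INTER_CUBIC)
cv2.imwrite('pics/c25.png',b)
E
```

```text
clock: 64.33
ee_pos: [0.6093, 0.1019, 0.2113]
orientation: [[-0.002, 0.99, -0.138], [-0.0, -0.138, -0.99], [-1.0, -0.002, 0.0]]
ft_force: [-0.6, -0.3, -1.8]
finger_gap: 0.0105
t 64.33 pos [0.6093 0.1019 0.2113] gap 0.0105 F [-0.6 -0.3 -1.8] q [ 0.17  0.36 -0.03  1.18  0.    1.87]
shift(cur tool) [0.0113 0.0003 0.0003] turn [-0.0002  0.0005  0.0018] | shift in turned frame [0.0113 0.0003 0.0004]
clock: 64.92
ee_pos: [0.6098, 0.1022, 0.169]
orientation: [[0.001, 0.991, -0.137], [0.0, -0.137, -0.991], [-1.0, 0.001, -0.0]]
ft_force: [0.7, 1.3, -1.7]
finger_gap: 0.0109
t 64.92 pos [0.6098 0.1022 0.169 ] gap 0.0109 F [ 0.7  1.3 -1.7] q [ 0.17  0.38 -0.1   1.09  0.    1.87]
shift(cur tool) [ 0.041  -0.0003  0.0007] turn [ 0.0001 -0.0003 -0.0009] | shift in turned frame [ 0.041  -0.0002  0.0007]
```

View pics/c25.png

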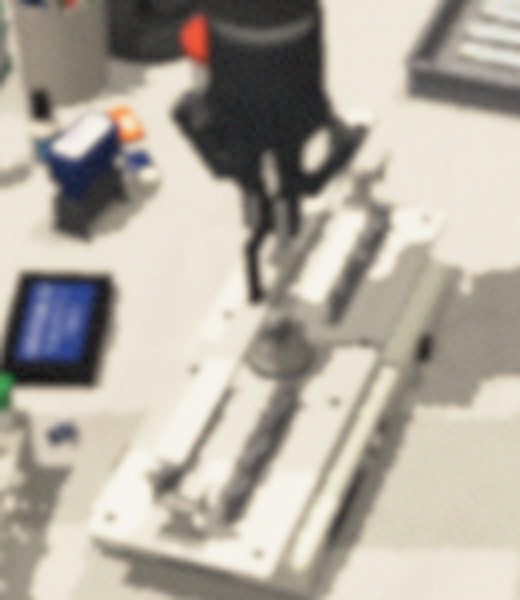

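```bash

python3 -m creep '[[[0.006,0,0,0,0,0],[0.008,0,0,0,0,0],[0.008,0,0,0,0,0],[0.006,0,0,0,0,0],[0,0,0,0,0,0],[0,0,0,0,0,0]]]'
python3 go.py .6095 .1015 .128 -.138
python3 -m creep '[[[0.003,0,0,0,0,0],[0.003,0,0,0,0,0],[0.003,0,0,0,0,0],[0,0,0,0,0,0],[0,0,0,0,0,0]]]'
python3 go.py .6095 .1015 .128 -.138
```

```text
clock: 65.47
ee_pos: [0.609, 0.102, 0.1394]
orientation: [[-0.002, 0.99, -0.138], [-0.0, -0.138, -0.99], [-1.0, -0.002, 0.0]]
ft_force: [-0.9, -0.7, -2.8]
finger_gap: 0.0108
t 65.47 pos [0.609  0.102  0.1394] gap 0.0108 F [-0.9 -0.7 -2.8] q [ 0.17  0.4  -0.14  1.03  0.    1.87]
shift(cur tool) [0.0114 0.0005 0.0004] turn [0.     0.0005 0.0015] | shift in turned frame [0.0114 0.0005 0.0004]
clock: 65.88
ee_pos: [0.6095, 0.102, 0.1311]
orientation: [[-0.0, 0.99, -0.138], [-0.0, -0.138, -0.99], [-1.0, -0.0, 0.0]]
ft_force: [0.4, -0.6, -2.1]
finger_gap: 0.0106
t 65.88 pos [0.6095 0.102  0.1311] gap 0.0106 F [ 0.4 -0.6 -2.1] q [ 0.17  0.4  -0.16  1.01  0.    1.87]
shift(cur tool) [0.0031 0.0001 0.0005] turn [-0.      0.0001  0.0003] | shift in turned frame [0.0031 0.0001 0.0005]
```

```bash

python3 -m creep '[[[0.0015,0,0,0,0,0],[0.001,0,0,0,0,0],[0,0,0,0,0,0],[0,0,0,0,0,0]]]'
python3 go.py .6095 .1015 .128 -.138
python3 -m creep '[[[0.001,0,0,0,0,0],[0,0,0,0,0,0],[0,0,0,0,0,0]]]'
python3 go.py .6095 .1015 .128 -.138
python3 - <<'E'
from meas import *
S=shot('side')
b=cv2.resize(S['frame'][215:365,240:370,::-1],(520,600),interpolation=cv2.INTER_CUBIC)
cv2.imwrite('pics/c26.png',b)
E
```

```text
clock: 66.22
ee_pos: [0.6096, 0.1021, 0.1288]
orientation: [[-0.0, 0.99, -0.138], [-0.0, -0.138, -0.99], [-1.0, -0.0, 0.0]]
ft_force: [0.0, -0.7, -2.7]
finger_gap: 0.0111
t 66.22 pos [0.6096 0.1021 0.1288] gap 0.0111 F [ 0.  -0.7 -2.7] q [ 0.17  0.4  -0.16  1.01 -0.    1.87]
shift(cur tool) [ 0.0008 -0.      0.0006] turn [-0.  0.  0.] | shift in turned frame [ 0.0008 -0.      0.0006]
clock: 66.47
ee_pos: [0.6099, 0.1021, 0.1285]
orientation: [[0.001, 0.99, -0.138], [0.0, -0.138, -0.99], [-1.0, 0.001, -0.0]]
ft_force: [-1.4, -0.9, 4.2]
finger_gap: 0.011
t 66.47 pos [0.6099 0.1021 0.1285] gap 0.011 F [-1.4 -0.9  4.2] q [ 0.17  0.4  -0.16  1.01 -0.    1.87]
shift(cur tool) [ 0.0005 -0.0003  0.0006] turn [ 0.     -0.0002 -0.0008] | shift in turned frame [ 0.0005 -0.0003  0.0006]
```

View pics/c26.png

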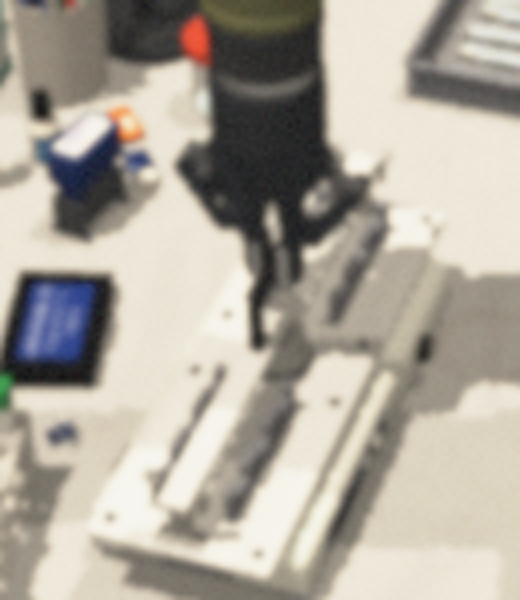

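Contact comes at TCP z 0.1285, the same as on the original seat. The bar's near end is at side px ≈(284,341), against (283,340) at the start. Releasing and backing off.

```bash

python3 -m creep '[[[0,0,0,0,0,0],[0,0,0,0,0,0],[0,0,0,0,0,0],[0,0,0,0,0,0],[0,0,0,0,0,0]]]' 0.06
python3 -m creep '[[[-0.01,0,0,0,0,0],[-0.02,0,0,0,0,0],[-0.03,0,0,0,0,0],[-0.03,0,0,0,0,0],[-0.02,-0.01,0,0,0,0],[0,-0.03,0,0,0,0],[0,-0.03,0,0,0,0],[0,-0.03,0,0,0,0],[0,-0.03,0,0,0,0],[0,-0.03,0,0,0,0],[0,-0.02,0,0,0,0],[0,0,0,0,0,0]]]'
python3 - <<'E'
from meas import *
T=shot('top','top27.png');S=shot('side','side27.png')
b=cv2.resize(S['frame'][180:370,240:430,::-1],(600,600),interpolation=cv2.INTER_CUBIC)
cv2.imwrite('pics/c27.png',b)
a=T['frame'][195:315,150:450,::-1];cv2.imwrite('pics/t27.png',cv2.resize(a,(800,320),interpolation=cv2.INTER_CUBIC))
for n,p in (('T',(190,200,330,275)),):print(blobs(T['frame'],p,(0,0,0),(180,255,70)))
E
```

```text
clock: 66.93
ee_pos: [0.6096, 0.1021, 0.1276]
orientation: [[-0.0, 0.99, -0.138], [-0.0, -0.138, -0.99], [-1.0, -0.0, 0.0]]
ft_force: [0.5, -0.8, -0.4]
finger_gap: 0.0602
clock: 67.93
ee_pos: [0.4278, 0.127, 0.2387]
orientation: [[-0.001, 0.991, -0.136], [0.0, -0.136, -0.991], [-1.0, -0.001, -0.0]]
ft_force: [-0.4, 0.5, -0.4]
finger_gap: 0.0603
[(np.float64(252.56842105263158), np.float64(232.7684210526316), np.int32(95)), (np.float64(277.1875), np.float64(263.8125), np.int32(16)), (np.float64(234.0), np.float64(272.875), np.int32(24))]
```

View pics/c27.png

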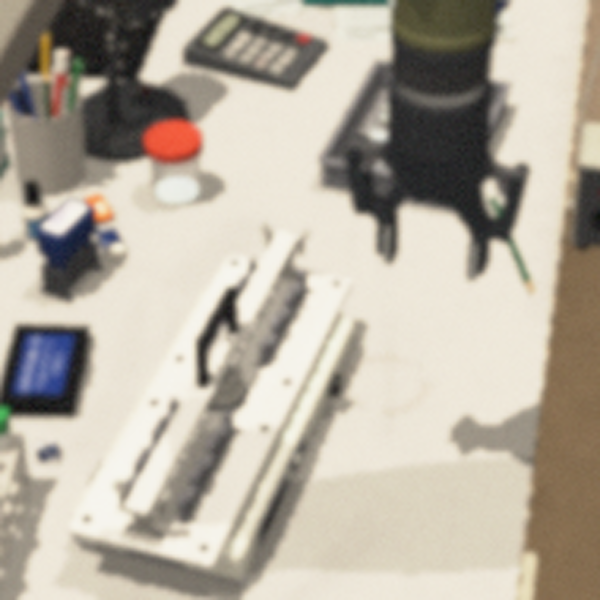

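View pics/t27.png

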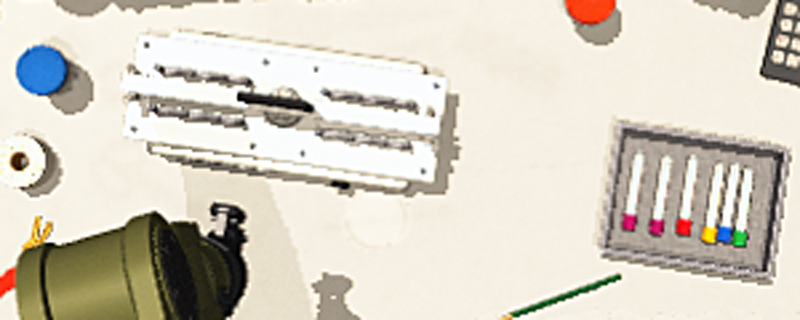

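The bar is seated in both brackets, with the handle at top px (252.6,232.8) against (253.3,233.2) at the start. All six tubes are in the tote, the jars are untouched and the gripper is clear. Handing in.

```bash
python3 -c "
from h import *
st(); print(robot.job_done())"
```

```text
t 68.0333 p [0.4315 0.1271 0.2389] F [0.4643 0.8659 1.3152] gap 0.05987045338801716
[[ 0.002   0.9906 -0.1368]
 [ 0.0005 -0.1368 -0.9906]
 [-1.      0.0019 -0.0008]]
q [ 0.2865  0.0257 -0.3753  1.1677 -0.0001  1.9945]
the job is handed in; nothing more can be done
None
```

I did every step and handed the job in at about 68 s. No verdict came back, so these results are from my own checks:

- **Bar:** I lifted it out, stood it on the desk in front of the shaker, and laid it back in both brackets, handle up. It touched down at the same height as before. In the top view the handle is within about 2 mm of where it started.
- **Tubes:** All six were there, and all six lie in the tote in the last top picture. The tote was knocked about 2 cm mid-run, so I measured it again before placing the last tube.
- **Nut:** I tightened it clockwise by about 0.615 rad, to about 1.05. Gripped again at 20 N with the jaws along the shaker's x axis, it read 31.7 mm, so two flats face that way.
- **Other things:** The two jars look undisturbed in the last top picture; I did not check the stapler there. The gripper touches nothing.

**Checks that disagreed:**
- **Nut start angle:** My first reading from the top camera, about 0.92, was half a slot out because I took the dark spots for the slots. The jaw opening showed it started at about 0.43. The camera put the turn at about 0.59 rad, close to what I commanded. The side view was too blurred to use.
- **Shaker position:** Estimates from the caps and from the deck corners differed by about 3 mm in y. I used a value between them, and every grasp fitted.

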